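Fetch the plane from behind the jars in the tool tray

ROBOT

A 6-joint arm with a two-finger parallel gripper is mounted at the origin on the work surface. World frame = base frame: x ahead of the robot, y to its left, z up, the work surface at z = 0. Lengths are in m, angles in degrees, forces in N, time in s.
With the tool pointing down it reaches from about 0.3 to 0.75 m from the base axis. Payload 8.5 kg.
Tool frame: the origin (TCP) lies on the centre line of the jaws, within the pads' length; the fingertips stand 19 mm ahead of it and the grasp point (between the pads) is the TCP (env.tcp_to_tips is the z of the fingertips in the tool frame, in m); z points along the fingers, y is the line along which they close (so a half turn about z gives the same grasp; the last joint's range is limited). The gripper opens to 85 mm and grips with 20 to 120 N. Pads are 22 mm wide; open, the fingers measure 114 mm over their backs; the gripper's body (76 mm by 85 mm) begins 54 mm behind the grasp point. The pads swing forward as they close: fully open they stand 13 mm farther back than shut.
Start: joints at [58.138, 21.807, 74.336, -0, 83.858, -12.336], TCP at [0.184, 0.518, 0.25] pointing down, gripper open.
Joint ranges: [-178.18, 178.18], [-50.72, 133.34], [12.68, 142.11], [-81.47, 261.47], [9.98, 163.14], [-165.26, 165.26]. Speed limits (degrees/s): [136.94, 136.94, 180, 180, 180, 180].

INTERFACE

Orientations are given as a 3x3 rotation matrix whose columns are the frame's x, y, z axes.
In Python, from rig import env gives the robot as it stands.
- The arm moves only by the tool servo_tool, never from a script. Its argument "steps" is a list of rows, each an object of numbers: "tx", "ty", "tz": the shift along the world's x, y, z in cm; "yaw": the turn about the world's z in degrees; "claw": the finger opening in cm, from 0 to 8.54. In form: [{"tx": .., "ty": .., "tz": .., "yaw": .., "claw": ..}, ...]. A call has 1 to 20 rows; each row shifts and turns the commanded pose from where the row before left it; what a row does not reach is not made up. A row lasts 1/10 s, in which the tool goes at most 50 mm and 8.59 degrees, less where a joint would pass 70% of its speed; a pose out of reach is approached as far as the arm can. A call with a gripper value outside its range is refused whole. The fingers move at their own pace and stop on an object; "newtons" is the grip in N (left out, the last holds). Time passes only in rows, so rows that do not move let the fingers close. It gives the time, the measured TCP pose, the force, the opening and the grip force at its end, in the units of the state.
- env.observe(): the state, without advancing time (a new reading comes with each control period).
- env.get_image(name): name is "scene" or "top" or "wrist"; returns (picture, depth): 420x560x3 uint8, red, green, blue; 420x560 float32, m along the optical axis (not along the pixel's ray), 0 where there is no reading.
- env.camera_model(name): a dict with "fovy" (degrees; the focal length in pixels is half the picture's height over the tangent of half this angle, whatever the lens; pixels are square), "cx", "cy" (the principal point, pixels), "T" (4x4, takes a point from camera to world coordinates). Camera axes: x right, y down, z forward; pixel columns grow to the right and rows downward; lengths in m; the calibration is good to about 2 mm. A picture is of the moment at which its call begins: read the wrist's pose just before it. camera_model takes no time and is no camera call; for the wrist camera it gives the pose at the moment of the call.
- env.close_job(): hands the job in; it is judged then, once.
The state is a dict: "time_s": time; "q": joint angles; "qvel": joint speeds; "joint_efforts": joint torques, N m; "position": TCP position; "tool_rot": TCP orientation; "ft_force": force on the tool from outside, world axes, zero at the start; "wrist_torque": the same for the moment, N m; "grip_width": finger opening in m; "gripper_force": force on a finger pad.
Only numpy, scipy, OpenCV 4.12 (cv2) and the standard library are available. Lean on these libraries where they do the work, as an engineer would, in place of code of your own. Each camera call takes 0.05 s, during which the arm holds its last target. There are 200 camera calls.

TASK

First move the glass jar, the tin and the glue bottle out of the tool tray onto the black rubber mat, standing upright, leaving the wooden plane where it is. Then fetch the plane from behind them and set it sole down on the middle of the clamped board, lengthwise along it (either way round), and leave it there. Finally put the jar, the tin and the bottle back upright, each on the very cork pad where it stood at the start, without knocking anything over or disturbing the mallet, square and chisel.

Things in the scene. Friction and masses are not known exactly. Their poses are not given: they have to be found in the camera images.
- jar_center (a point): Clear glass screw jar with brass screws inside and a flat brass lid, round, upright: glass 50 mm diameter up to 46 mm, lid 47 mm, 60 mm tall in all. The point is on its axis half-way up (30 mm above its underside); z is its axis. About 0.25 kg.
- tin_center (a point): Low round wax tin of plain metal with a dark top, 62 mm diameter (the broadest of the three), 46 mm tall. The point is on its axis half-way up (23 mm above its underside); z is its axis. About 0.18 kg.
- bottle_center (a point): White plastic glue bottle with paper band, round, 48 mm diameter up to 58 mm, then narrowing to a nozzle, 88 mm tall in all. The point is on its axis half-way up (44 mm above its underside); z is its axis. About 0.16 kg.
- plane_center (a point): Wooden smoothing plane: a block 220 mm long (its x), 50 mm wide (its y), 50 mm high, flat sole down (z up), with a steel iron and wedge sticking up near the middle and a small turned knob 88 mm towards +x, at most 68 mm high in all. The point is at the block's centre, 25 mm above the sole. About 0.6 kg. At the start it stands behind the row of three in the tray, about 5 to 12 mm from them, its x along the tray's y.
- tray: Shallow plywood tool tray fixed to the bench, 170 mm (its x) by 320 mm (its y), floor 6 mm thick with a rim 12 mm high and 5 mm thick. Origin at the centre of its underside, x pointing away from the robot. Three round cork pads, 68 mm diameter, flush in its floor at x = -46 mm and y = -100, 0 and +100 mm: the jar, tin and bottle start on them, one on each (within 2 mm of its centre) in any order. The plane starts at x = +15 mm, y = 0.
- mat: Black rubber mat fixed to the bench, the side area, 310 mm (its x) by 140 mm (its y), 3 mm thick, to the left or right of the tray. Origin at the centre of its underside, x along its length.
- board: Pale wooden board clamped on the bench between two small dark dogs (18 mm high) at its ends, 300 mm long (its x), 80 mm wide (its y), 22 mm thick, on the other side of the tray from the mat. Origin at the centre of its underside, x along its length. Fixed.
- mallet: Bystander: joiner's wooden mallet lying beyond the tray, about 235 mm long along its x; head 60 x 110 x 70 mm centred at x = 200 mm. Origin on the bench under the end of its handle, the end nearest the robot. Leave alone.
- square: Bystander: try square lying flat beyond the tray, steel blade 180 mm along its x, dark wooden stock 120 mm along its y, 18 mm high. Origin on the bench at the corner where they meet, the end nearest the robot. Leave alone.
- chisel: Bystander: chisel lying beyond the tray, 258 mm along its x, pale wooden handle 26 mm high. Origin on the bench under the butt of its handle, the end nearest the robot. Leave alone.
There are look-alikes about, which are no part of the job. Leave any pink look-alike of the part that bears bottle_center alone. There is more than one size of the part that bears jar_center; the job needs the smaller.

How it is judged:
By the outcome, as a careful person would: the job done as asked, in the order asked, and still so for the second after the job is handed in, with the robot touching nothing.
It also fails if it takes over 144 s, if anything falls off the work surface, if the arm or the gripper's body presses on something with over 40 N, if the wrist force passes 120 N, or if a joint passes its speed limit or range.

## Working session

There is one attempt and no reset: what is moved stays moved. The work goes in short steps, Python scripts to look and compute and a tool call to move; the robot and the scene stay as the last step left them, time stands still between calls to the robot, and variables do not carry over. Pictures are saved under pics/ and viewed, at most 14 in all, crops included, and the job is handed in when it is done.

Besides the shell and the picture viewer there is one more tool, called after "Emit:" as a command line: name --argument value ..., lists and objects as JSON in quotes. servo_tool: Moves the arm, as the interface text tells. Its arguments: {"type":"object","properties":{"steps":{"type":"array"},"newtons":{"type":"number"}},"required":["steps"]}

```bash
mkdir -p pics; ls
cat > h.py <<'E'
import numpy as np, cv2
from rig import env
def grab(n,f=None):
    m=env.camera_model(n); p,d=env.get_image(n)
    if f: cv2.imwrite('pics/'+f,p[:,:,::-1])
    return p,d,m
def foc(m): return 210/np.tan(np.radians(m['fovy']/2))
def ray(m,u,v,z):
    T=np.array(m['T']); d=T[:3,:3]@np.array([(u-m['cx'])/foc(m),(v-m['cy'])/foc(m),1]); o=T[:3,3]
    return o+d*(z-o[2])/d[2]
def pts(m,d):
    v,u=np.mgrid[:d.shape[0],:d.shape[1]]; T=np.array(m['T'])
    c=np.stack([(u-m['cx'])/foc(m)*d,(v-m['cy'])/foc(m)*d,d],-1)
    P=c@T[:3,:3].T+T[:3,3]; P[d==0]=np.nan
    return P
def proj(m,p):
    T=np.array(m['T']); c=T[:3,:3].T@(np.array(p)-T[:3,3]); return c[:2]/c[2]*foc(m)+[m['cx'],m['cy']]
E
python3 - <<'E'
from h import *
for n in('top','scene'):
    p,d,m=grab(n,n+'0.png'); print(n,m, (d==0).mean())
    np.savez('/tmp/%s0.npz'%n,p=p,d=d)
s=env.observe();print(s['position'],s['tool_rot'],s['time_s'])
E
```

```text
pics
top {'fovy': 53.95155001011928, 'cx': 282.38715409338903, 'cy': 205.05895880749893, 'T': array([[ 0.01680976, -0.97919795,  0.2022098 ,  0.33860475],
       [-0.99984663, -0.01745617, -0.00141372,  0.00548178],
       [ 0.00491412, -0.20215502, -0.97934121,  0.97789532],
       [ 0.        ,  0.        ,  0.        ,  1.        ]])} 0.004009353741496599
scene {'fovy': 43.310504465529775, 'cx': 286.52206851130336, 'cy': 206.56440376129567, 'T': array([[-0.11847437,  0.80301317, -0.5840665 ,  1.33217608],
       [ 0.99295493,  0.09457819, -0.07138259,  0.09456022],
       [-0.00208121, -0.58840872, -0.80856097,  1.1289222 ],
       [ 0.        ,  0.        ,  0.        ,  1.        ]])} 0.003975340136054422
[0.18369162 0.51816733 0.24979277] [[-9.42501559e-01  3.34201028e-01 -6.96091631e-04]
 [ 3.34201622e-01  9.42500989e-01 -1.07801782e-03]
 [ 2.95792388e-04 -1.24866843e-03 -9.99999177e-01]] 0.1
```

View pics/top0.png

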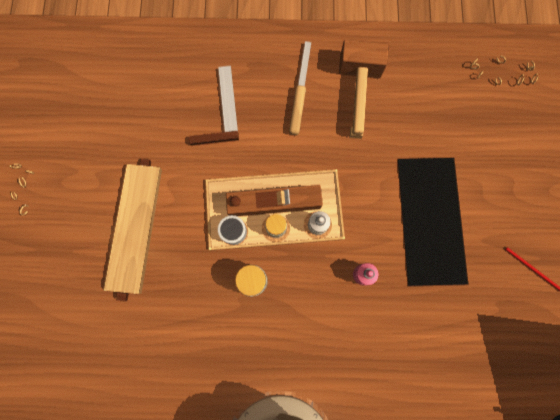

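View pics/scene0.png

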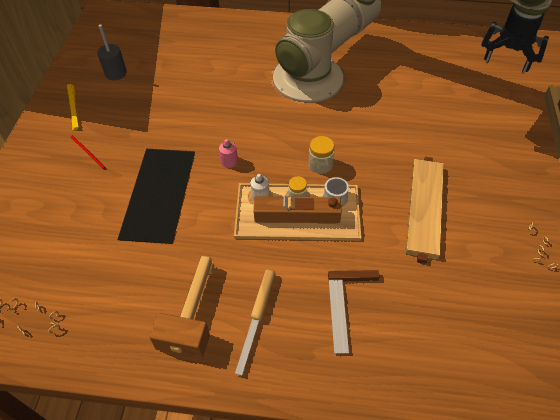

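Top view: tin (232,230), small jar (276,226), bottle (319,223), and behind them the plane (275,199), all in the tray. Mat (432,220), board (133,228). The look-alikes are a larger jar (251,281) and a pink bottle (367,274), both outside the tray. Next I'll measure and confirm with a crop.

Run:
```python
from h import *
z=np.load('/tmp/top0.npz');p,d=z['p'],z['d'];m=env.camera_model('top');P=pts(m,d)
X,Y,Z=P[...,0],P[...,1],P[...,2]
def rect(mask,n,zz):
    c=max(cv2.findContours(mask.astype(np.uint8),0,2)[0],key=cv2.contourArea)
    b=cv2.boxPoints(cv2.minAreaRect(c)); q=np.array([ray(m,*t,zz)[:2] for t in b])
    e=[q[1]-q[0],q[2]-q[1]]; l=max(e,key=np.linalg.norm)
    print(n,'c',q.mean(0).round(4),'size',[round(np.linalg.norm(t),4) for t in e],'ang',np.degrees(np.arctan2(l[1],l[0])).round(2)%180)
g=p.astype(int).sum(2)
roi=np.zeros_like(g);roi[140:300,390:480]=1
rect((g<90)&(roi>0),'mat',.003)
hsv=cv2.cvtColor(p,cv2.COLOR_RGB2HSV)
roi[:]=0;roi[150:300,95:175]=1
rect((Z>.014)&(Z<.03)&(roi>0)&(hsv[...,2]>150),'board',.022)
roi[:]=0;roi[160:260,195:355]=1
k=cv2.morphologyEx(((hsv[...,2]>150)&(roi>0)).astype(np.uint8),3,np.ones((15,15)))
rect(k,'tray',.012)
rect((Z>.04)&(roi>0)&(np.mgrid[:420,:560][0]<214),'plane',.056)
for n,u,v,h in(('tin',232,230,.052),('jar',276,226,.066),('bottle',319,223,.094),('bigjar',251,281,.08),('pink',367,274,.085)):
    print(n,ray(m,u,v,h).round(3), 'depth z',np.nanmax(Z[v-4:v+5,u-4:u+5]).round(4))
for n,x in(('bigjar',(251,281)),('jar',(276,226))):
    u,v=x; w=((hsv[...,0]<32)&(hsv[...,0]>15)&(hsv[...,1]>150)&(hsv[...,2]>120)).astype(np.uint8)
    _,lab,st,ce=cv2.connectedComponentsWithStats(w); l=lab[v,u]; print(n,st[l],ce[l])
cv2.imwrite('pics/c0.png',cv2.resize(p[165:305,190:390,::-1],None,fx=4,fy=4,interpolation=2))
```

```text
mat c [ 0.511  -0.3551] size [np.float64(0.1464), np.float64(0.3114)] ang 0.6500000000000057
board c [0.4781 0.3539] size [np.float64(0.3043), np.float64(0.0877)] ang 176.26
tray c [0.5299 0.0226] size [np.float64(0.2407), np.float64(0.3888)] ang 91.05
plane c [0.541  0.0239] size [np.float64(0.2208), np.float64(0.0529)] ang 96.08
tin [0.47  0.117 0.052] depth z 0.0566
jar [0.479 0.018 0.066] depth z 0.0688
bottle [ 0.483 -0.076  0.094] depth z 0.096
bigjar [0.357 0.069 0.08 ] depth z 0.0869
pink [ 0.376 -0.179  0.085] depth z 0.0899
bigjar [236 265  30  31 719] [249.92628651 279.86787204]
jar [265 213  22  22 339] [275.50147493 223.54572271]
```

View pics/c0.png

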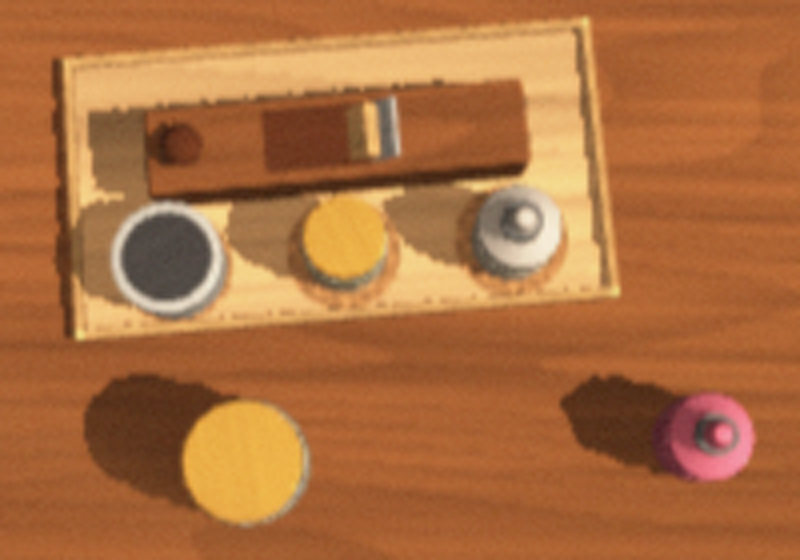

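Crop confirms: the small jar has a lid about 22 px wide against 30 px for the large one outside the tray, and the white bottle stands in the tray while the pink one is outside. Now refining the tray and object positions.

Run:
```python
from h import *
m=env.camera_model('top')
R=lambda u,v,z:ray(m,190+u/4-.375,165+v/4-.375,z)[:2]
c=np.array([R(65,58,.012),R(590,18,.012),R(618,293,.012),R(80,337,.012)])
print('tray c',c.mean(0).round(4),[np.linalg.norm(c[i]-c[i-1]).round(4) for i in range(4)])
ey=(c[0]-c[1]+c[3]-c[2]);ey/=np.linalg.norm(ey);a=np.arctan2(-ey[0],ey[1]);print('yaw',np.degrees(a))
ex=np.array([np.cos(a),np.sin(a)]);ey=np.array([-np.sin(a),np.cos(a)])
t=c.mean(0)
for y in(.1,0,-.1):print('pad',(t-.046*ex+y*ey).round(4))
print('plane exp',(t+.015*ex).round(4))
for n,u,v,h in(('tin',167,259,.052),('jar',345,237,.066),('bottle',522,218,.094)):print(n,R(u,v,h).round(4))
q=np.array([R(147,110,.056),R(523,82,.056),R(528,165,.056),R(152,195,.056)]);print('plane',q.mean(0).round(4),[np.linalg.norm(q[i]-q[i-1]).round(4) for i in range(4)],'knob',R(180,143,.07).round(4))
d=q[0]-q[1]+q[3]-q[2];print(np.degrees(np.arctan2(d[1],d[0])))
print('clearance fingers: tool_rot yaw of y axis', env.observe()['tool_rot'][:2].round(3))
w=env.camera_model('wrist');print(w)
```

```text
tray c [0.5302 0.0231] [np.float64(0.1693), np.float64(0.3195), np.float64(0.1687), np.float64(0.3164)]
yaw 5.621501517239752
pad [0.4746 0.1181]
pad [0.4844 0.0186]
pad [ 0.4942 -0.0809]
plane exp [0.5451 0.0246]
tin [0.4716 0.1186]
jar [0.4837 0.018 ]
bottle [ 0.4914 -0.0783]
plane [0.5426 0.0233] [np.float64(0.0498), np.float64(0.2168), np.float64(0.0489), np.float64(0.2146)] knob [0.5349 0.1118]
95.54201778835704
clearance fingers: tool_rot yaw of y axis [[-0.943  0.334 -0.001]
 [ 0.334  0.943 -0.001]]
{'fovy': 70.61240918663414, 'cx': 278.4838784864535, 'cy': 207.5940782959033, 'T': array([[ 3.33776955e-01,  9.04943051e-01,  2.63952683e-01,
         1.16079325e-01],
       [ 9.42651914e-01, -3.20258565e-01, -9.40309558e-02,
         5.41609706e-01],
       [-5.59552478e-04,  2.80200868e-01, -9.59941228e-01,
         3.75216895e-01],
       [ 0.00000000e+00,  0.00000000e+00,  0.00000000e+00,
         1.00000000e+00]])}
```

Emit:
servo_tool --steps '[{"tx": 2,"ty": -3.3,"yaw": 1.7,"claw": 8},{"tx": 2,"ty": -3.3,"yaw": 1.7},{"tx": 2,"ty": -3.3,"yaw": 1.7},{"tx": 2,"ty": -3.3,"yaw": 1.7},{"tx": 2,"ty": -3.3,"yaw": 1.7},{"tx": 2,"ty": -3.3,"yaw": 1.7},{"tx": 2,"ty": -3.3,"yaw": 1.7},{"tx": 2,"ty": -3.3,"yaw": 1.7},{"tx": 2,"ty": -3.3,"yaw": 1.7},{"tx": 2,"ty": -3.3,"yaw": 1.7},{"tx": 2,"ty": -3.3,"yaw": 1.7},{"tx": 2,"ty": -3.3,"yaw": 1.7},{"tx": 2,"ty": -3.3,"yaw": 1.7},{"tx": 2,"ty": -3.3,"yaw": 1.7},{"tx": 2,"ty": -3.3,"yaw": 1.5},{},{}]' --newtons 30

```text
invalid input at $.steps[0]: expected keys tx, ty, tz, yaw, claw
```

Run:
```python
from h import *
s=env.observe();print(s['position'],s['tool_rot'][:2].round(4),s['grip_width'],s['q'].round(1) if hasattr(s['q'],'round') else s['q'])
p,d,m=grab('wrist','w1.png'); np.savez('/tmp/w1.npz',p=p,d=d,**m)
```

```text
[0.18369162 0.51816733 0.24979277] [[-9.425e-01  3.342e-01 -7.000e-04]
 [ 3.342e-01  9.425e-01 -1.100e-03]] 0.08520356438872033 [ 58.1  21.8  74.4   0.   83.9 -12.3]
```

View pics/w1.png

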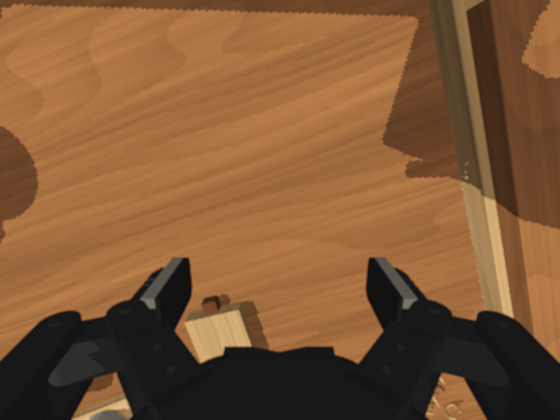

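The call was refused because every row needs all five keys, so the arm never moved. That wrist picture just shows bare bench with the board's end at (220,330).

Emit:
servo_tool --steps '[{"tx": 2,"ty": -3.3,"tz": 0,"yaw": 1.7,"claw": 8},{"tx": 2,"ty": -3.3,"tz": 0,"yaw": 1.7,"claw": 8},{"tx": 2,"ty": -3.3,"tz": 0,"yaw": 1.7,"claw": 8},{"tx": 2,"ty": -3.3,"tz": 0,"yaw": 1.7,"claw": 8},{"tx": 2,"ty": -3.3,"tz": 0,"yaw": 1.7,"claw": 8},{"tx": 2,"ty": -3.3,"tz": 0,"yaw": 1.7,"claw": 8},{"tx": 2,"ty": -3.3,"tz": 0,"yaw": 1.7,"claw": 8},{"tx": 2,"ty": -3.3,"tz": 0,"yaw": 1.7,"claw": 8},{"tx": 2,"ty": -3.3,"tz": 0,"yaw": 1.7,"claw": 8},{"tx": 2,"ty": -3.3,"tz": 0,"yaw": 1.7,"claw": 8},{"tx": 2,"ty": -3.3,"tz": 0,"yaw": 1.7,"claw": 8},{"tx": 2,"ty": -3.3,"tz": 0,"yaw": 1.7,"claw": 8},{"tx": 2,"ty": -3.3,"tz": 0,"yaw": 1.7,"claw": 8},{"tx": 2,"ty": -3.3,"tz": 0,"yaw": 1.7,"claw": 8},{"tx": 2,"ty": -3.3,"tz": 0,"yaw": 1.5,"claw": 8},{"tx": 0,"ty": 0,"tz": 0,"yaw": 0,"claw": 8},{"tx": 0,"ty": 0,"tz": 0,"yaw": 0,"claw": 8}]' --newtons 30

```text
time_s: 1.85
position: [0.4837, 0.023, 0.2499]
tool_rot: [[-0.995, -0.099, -0.001], [-0.099, 0.995, 0.0], [0.001, 0.001, -1.0]]
ft_force: [-0.5, 0.7, 0.3]
grip_width: 0.0802
gripper_force: 0.0
```

Run:
```python
from h import *
s=env.observe();print(s['q'])
p,d,m=grab('wrist','w2.png'); np.savez('/tmp/w2.npz',p=p,d=d,**m)
```

```text
[-1.13242904e+01  1.52517142e+01  8.43232756e+01  1.12760129e-02
  8.04956895e+01 -1.07007654e+02]
```

View pics/w2.png

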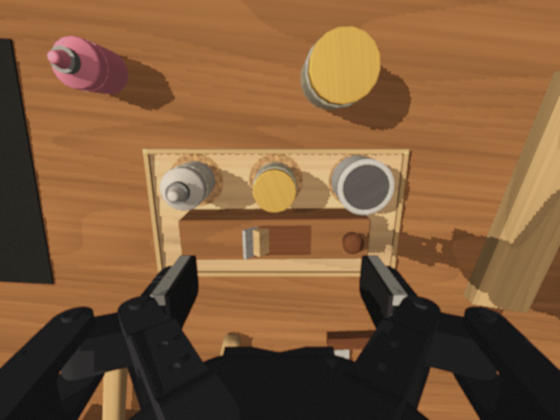

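Wrist view: the tray is square to the tool. Bottle nozzle (177,193), jar lid (274,190), tin top (366,187), plane block corners about (180,218) and (369,259).

Run:
```python
from h import *
z=np.load('/tmp/w2.npz');m={k:z[k] for k in('fovy','cx','cy','T')};p=z['p']
hsv=cv2.cvtColor(p,cv2.COLOR_RGB2HSV)
def comp(w,u,v):
    _,lab,st,ce=cv2.connectedComponentsWithStats(cv2.morphologyEx(w.astype(np.uint8),2,np.ones((3,3)))); l=lab[v,u]; return st[l],ce[l]
s,c=comp((hsv[...,0]<32)&(hsv[...,0]>15)&(hsv[...,1]>150)&(hsv[...,2]>120),274,190);print('jar',s,ray(m,*c,.066).round(4))
s,c=comp((p.max(2)<110)&(hsv[...,1]<90),366,187);print('tin',s,ray(m,*c,.052).round(4))
print('bottle',ray(m,177,193,.094).round(4))
for n,u,v,h in(('tl',144,150,.012),('tr',409,150,.012),('br',398,276,.012),('bl',158,277,.012),('plane tl',180,219,.056),('tr',370,218,.056),('br',370,259,.056),('bl',182,258,.056),('knob',353,243,.07)):print(n,ray(m,u,v,h).round(4))
```

```text
jar [ 254  170   42   43 1409] [0.4841 0.0185 0.066 ]
tin [ 344  166   44   43 1515] [0.4725 0.1194 0.052 ]
bottle [ 0.489  -0.0759  0.094 ]
tl [ 0.4617 -0.1423  0.012 ]
tr [0.4299 0.1762 0.012 ]
br [0.5986 0.199  0.012 ]
bl [ 0.6325 -0.1279  0.012 ]
plane tl [ 0.5294 -0.0847  0.056 ]
tr [0.5069 0.1296 0.056 ]
br [0.5572 0.139  0.056 ]
bl [ 0.5778 -0.082   0.056 ]
knob [0.5335 0.1112 0.07  ]
```

Emit:
servo_tool --steps '[{"tx": 0.2,"ty": -2.5,"tz": 0,"yaw": 0,"claw": 7.5},{"tx": 0.2,"ty": -2.5,"tz": 0,"yaw": 0,"claw": 7.5},{"tx": 0.2,"ty": -2.5,"tz": 0,"yaw": 0,"claw": 7.5},{"tx": 0.2,"ty": -2.7,"tz": 0,"yaw": 0,"claw": 7.5},{"tx": 0,"ty": 0,"tz": -2.5,"yaw": 0,"claw": 7.5},{"tx": 0,"ty": 0,"tz": -2.5,"yaw": 0,"claw": 7.5},{"tx": 0,"ty": 0,"tz": -2.5,"yaw": 0,"claw": 7.5},{"tx": 0,"ty": 0,"tz": -2.5,"yaw": 0,"claw": 7.5},{"tx": 0,"ty": 0,"tz": -2.5,"yaw": 0,"claw": 7.5},{"tx": 0,"ty": 0,"tz": -2.5,"yaw": 0,"claw": 7.5},{"tx": 0,"ty": 0,"tz": -2,"yaw": 0,"claw": 7.5},{"tx": 0,"ty": 0,"tz": -2,"yaw": 0,"claw": 7.5},{"tx": 0,"ty": 0,"tz": -1,"yaw": 0,"claw": 7.5},{"tx": 0,"ty": 0,"tz": 0,"yaw": 0,"claw": 7.5},{"tx": 0,"ty": 0,"tz": 0,"yaw": 0,"claw": 7.5}]' --newtons 30

```text
time_s: 3.4
position: [0.4921, -0.0783, 0.051]
tool_rot: [[-0.995, -0.101, 0.001], [-0.101, 0.995, -0.0], [-0.001, -0.0, -1.0]]
ft_force: [-0.2, 0.3, 0.4]
grip_width: 0.0749
gripper_force: 0.0
```

Emit:
servo_tool --steps '[{"tx": 0,"ty": 0,"tz": 0,"yaw": 0,"claw": 4},{"tx": 0,"ty": 0,"tz": 0,"yaw": 0,"claw": 4},{"tx": 0,"ty": 0,"tz": 0,"yaw": 0,"claw": 4},{"tx": 0,"ty": 0,"tz": 0,"yaw": 0,"claw": 4},{"tx": 0,"ty": 0,"tz": 0,"yaw": 0,"claw": 4},{"tx": 0,"ty": 0,"tz": 0,"yaw": 0,"claw": 4}]' --newtons 30

```text
time_s: 4.0
position: [0.4922, -0.0788, 0.0514]
tool_rot: [[-0.995, -0.101, 0.002], [-0.101, 0.995, -0.001], [-0.002, -0.001, -1.0]]
ft_force: [-1.4, 0.9, 5.7]
grip_width: 0.0473
gripper_force: 30.3
```

Emit:
servo_tool --steps '[{"tx": 0,"ty": 0,"tz": 1,"yaw": 0,"claw": 4},{"tx": 0,"ty": 0,"tz": 2,"yaw": 0,"claw": 4},{"tx": 0,"ty": 0,"tz": 2,"yaw": 0,"claw": 4},{"tx": 0,"ty": 0,"tz": 2,"yaw": 0,"claw": 4},{"tx": 0,"ty": 0,"tz": 2,"yaw": 0,"claw": 4},{"tx": 0,"ty": 0,"tz": 2,"yaw": 0,"claw": 4},{"tx": 0,"ty": 0,"tz": 1,"yaw": 0,"claw": 4},{"tx": 0.8,"ty": -1.6,"tz": 0,"yaw": 0,"claw": 4},{"tx": 1,"ty": -2.6,"tz": 0,"yaw": 0,"claw": 4},{"tx": 1,"ty": -2.6,"tz": 0,"yaw": 0,"claw": 4},{"tx": 1,"ty": -2.6,"tz": 0,"yaw": 0,"claw": 4},{"tx": 1,"ty": -2.6,"tz": 0,"yaw": 0,"claw": 4},{"tx": 1,"ty": -2.6,"tz": 0,"yaw": 0,"claw": 4},{"tx": 1,"ty": -2.6,"tz": 0,"yaw": 0,"claw": 4},{"tx": 1,"ty": -2.6,"tz": 0,"yaw": 0,"claw": 4},{"tx": 1,"ty": -2.6,"tz": 0,"yaw": 0,"claw": 4},{"tx": 1,"ty": -2.6,"tz": 0,"yaw": 0,"claw": 4},{"tx": 1,"ty": -2.6,"tz": 0,"yaw": 0,"claw": 4},{"tx": 0,"ty": 0,"tz": 0,"yaw": 0,"claw": 4}]' --newtons 30

```text
time_s: 5.9
position: [0.5996, -0.3586, 0.1679]
tool_rot: [[-0.995, -0.098, -0.001], [-0.098, 0.995, 0.0], [0.001, 0.0, -1.0]]
ft_force: [-0.7, -0.3, -1.4]
grip_width: 0.0473
gripper_force: 31.5
```

Emit:
servo_tool --steps '[{"tx": 0,"ty": 0,"tz": -1.5,"yaw": 0,"claw": 4},{"tx": 0,"ty": 0,"tz": -2,"yaw": 0,"claw": 4},{"tx": 0,"ty": 0,"tz": -2,"yaw": 0,"claw": 4},{"tx": 0,"ty": 0,"tz": -2,"yaw": 0,"claw": 4},{"tx": 0,"ty": 0,"tz": -2,"yaw": 0,"claw": 4},{"tx": 0,"ty": 0,"tz": -1,"yaw": 0,"claw": 4},{"tx": 0,"ty": 0,"tz": -0.6,"yaw": 0,"claw": 4},{"tx": 0,"ty": 0,"tz": -0.4,"yaw": 0,"claw": 4},{"tx": 0,"ty": 0,"tz": -0.3,"yaw": 0,"claw": 4},{"tx": 0,"ty": 0,"tz": -0.2,"yaw": 0,"claw": 4},{"tx": 0,"ty": 0,"tz": -0.1,"yaw": 0,"claw": 4},{"tx": 0,"ty": 0,"tz": 0,"yaw": 0,"claw": 4}]' --newtons 30

```text
time_s: 7.1
position: [0.5999, -0.3547, 0.0496]
tool_rot: [[-0.995, -0.101, 0.0], [-0.101, 0.995, -0.0], [-0.0, -0.0, -1.0]]
ft_force: [0.4, 0.3, -2.0]
grip_width: 0.0473
gripper_force: 31.6
```

Emit:
servo_tool --steps '[{"tx": 0,"ty": 0,"tz": -0.1,"yaw": 0,"claw": 4},{"tx": 0,"ty": 0,"tz": -0.1,"yaw": 0,"claw": 4},{"tx": 0,"ty": 0,"tz": 0,"yaw": 0,"claw": 4},{"tx": 0,"ty": 0,"tz": 0,"yaw": 0,"claw": 4}]' --newtons 30

```text
time_s: 7.5
position: [0.6, -0.3548, 0.0484]
tool_rot: [[-0.995, -0.101, 0.001], [-0.101, 0.995, -0.001], [-0.001, -0.001, -1.0]]
ft_force: [-2.5, 1.3, 5.0]
grip_width: 0.0475
gripper_force: 32.1
```

Emit:
servo_tool --steps '[{"tx": 0,"ty": 0,"tz": 0,"yaw": 0,"claw": 7},{"tx": 0,"ty": 0,"tz": 0,"yaw": 0,"claw": 7},{"tx": 0,"ty": 0,"tz": 0,"yaw": 0,"claw": 7},{"tx": 0,"ty": 0,"tz": 1,"yaw": 0,"claw": 7},{"tx": 0,"ty": 0,"tz": 2.5,"yaw": 0,"claw": 7},{"tx": 0,"ty": 0,"tz": 3,"yaw": 0,"claw": 7},{"tx": 0,"ty": 0,"tz": 3,"yaw": 0,"claw": 7},{"tx": 0,"ty": 0,"tz": 2.5,"yaw": 0,"claw": 7}]' --newtons 30

```text
time_s: 8.3
position: [0.6, -0.3547, 0.17]
tool_rot: [[-0.995, -0.101, 0.002], [-0.101, 0.995, -0.001], [-0.001, -0.001, -1.0]]
ft_force: [0.4, 0.3, 0.6]
grip_width: 0.0699
gripper_force: 0.0
```

Emit:
servo_tool --steps '[{"tx": -0.8,"ty": 2.5,"tz": 0,"yaw": 0,"claw": 7},{"tx": -0.8,"ty": 2.5,"tz": 0,"yaw": 0,"claw": 7},{"tx": -0.8,"ty": 2.5,"tz": 0,"yaw": 0,"claw": 7},{"tx": -0.8,"ty": 2.5,"tz": 0,"yaw": 0,"claw": 7},{"tx": -0.8,"ty": 2.5,"tz": 0,"yaw": 0,"claw": 7},{"tx": -0.8,"ty": 2.5,"tz": 0,"yaw": 0,"claw": 7},{"tx": -0.8,"ty": 2.5,"tz": 0,"yaw": 0,"claw": 7},{"tx": -0.8,"ty": 2.5,"tz": 0,"yaw": 0,"claw": 7},{"tx": -0.8,"ty": 2.5,"tz": 0,"yaw": 0,"claw": 7},{"tx": -0.8,"ty": 2.5,"tz": 0,"yaw": 0,"claw": 7},{"tx": -0.8,"ty": 2.5,"tz": 0,"yaw": 0,"claw": 7},{"tx": -0.8,"ty": 2.5,"tz": 0,"yaw": 0,"claw": 7},{"tx": -0.8,"ty": 2.5,"tz": 0,"yaw": 0,"claw": 7},{"tx": -0.8,"ty": 2.5,"tz": 0,"yaw": 0,"claw": 7},{"tx": -0.4,"ty": 2.3,"tz": 0,"yaw": 0,"claw": 7},{"tx": 0,"ty": 0,"tz": 0,"yaw": 0,"claw": 7},{"tx": 0,"ty": 0,"tz": 0,"yaw": 0,"claw": 7}]' --newtons 30

```text
time_s: 10.0
position: [0.4841, 0.0183, 0.168]
tool_rot: [[-0.995, -0.102, 0.001], [-0.102, 0.995, -0.0], [-0.001, -0.001, -1.0]]
ft_force: [-0.3, -0.8, -0.7]
grip_width: 0.0697
gripper_force: 0.0
```

Emit:
servo_tool --steps '[{"tx": 0,"ty": 0,"tz": -2.5,"yaw": 0,"claw": 7},{"tx": 0,"ty": 0,"tz": -2.5,"yaw": 0,"claw": 7},{"tx": 0,"ty": 0,"tz": -2.5,"yaw": 0,"claw": 7},{"tx": 0,"ty": 0,"tz": -2.5,"yaw": 0,"claw": 7},{"tx": 0,"ty": 0,"tz": -2,"yaw": 0,"claw": 7},{"tx": 0,"ty": 0,"tz": -1.2,"yaw": 0,"claw": 7},{"tx": 0,"ty": 0,"tz": 0,"yaw": 0,"claw": 7},{"tx": 0,"ty": 0,"tz": 0,"yaw": 0,"claw": 7},{"tx": 0,"ty": 0,"tz": 0,"yaw": 0,"claw": 4.3},{"tx": 0,"ty": 0,"tz": 0,"yaw": 0,"claw": 4.3},{"tx": 0,"ty": 0,"tz": 0,"yaw": 0,"claw": 4.3},{"tx": 0,"ty": 0,"tz": 0,"yaw": 0,"claw": 4.3},{"tx": 0,"ty": 0,"tz": 0,"yaw": 0,"claw": 4.3}]' --newtons 35

```text
time_s: 11.3
position: [0.4843, 0.0181, 0.0363]
tool_rot: [[-0.995, -0.101, 0.002], [-0.101, 0.995, -0.001], [-0.002, -0.001, -1.0]]
ft_force: [-0.6, -1.1, 6.6]
grip_width: 0.0494
gripper_force: 36.2
```

Emit:
servo_tool --steps '[{"tx": 0,"ty": 0,"tz": 1,"yaw": 0,"claw": 4.3},{"tx": 0,"ty": 0,"tz": 2,"yaw": 0,"claw": 4.3},{"tx": 0,"ty": 0,"tz": 2.5,"yaw": 0,"claw": 4.3},{"tx": 0,"ty": 0,"tz": 2.5,"yaw": 0,"claw": 4.3},{"tx": 0,"ty": 0,"tz": 2.5,"yaw": 0,"claw": 4.3},{"tx": 0,"ty": 0,"tz": 1.5,"yaw": 0,"claw": 4.3},{"tx": 0,"ty": -1,"tz": 0,"yaw": 0,"claw": 4.3},{"tx": 0,"ty": -2,"tz": 0,"yaw": 0,"claw": 4.3},{"tx": 0.2,"ty": -3,"tz": 0,"yaw": 0,"claw": 4.3},{"tx": 0.2,"ty": -3,"tz": 0,"yaw": 0,"claw": 4.3},{"tx": 0.2,"ty": -3,"tz": 0,"yaw": 0,"claw": 4.3},{"tx": 0.2,"ty": -3,"tz": 0,"yaw": 0,"claw": 4.3},{"tx": 0.2,"ty": -3,"tz": 0,"yaw": 0,"claw": 4.3},{"tx": 0.2,"ty": -3,"tz": 0,"yaw": 0,"claw": 4.3},{"tx": 0.2,"ty": -3,"tz": 0,"yaw": 0,"claw": 4.3},{"tx": 0.2,"ty": -3,"tz": 0,"yaw": 0,"claw": 4.3},{"tx": 0.2,"ty": -3,"tz": 0,"yaw": 0,"claw": 4.3},{"tx": 0.2,"ty": -3,"tz": 0,"yaw": 0,"claw": 4.3},{"tx": 0,"ty": -3,"tz": 0,"yaw": 0,"claw": 4.3},{"tx": 0,"ty": -1.3,"tz": 0,"yaw": 0,"claw": 4.3}]' --newtons 35

```text
time_s: 13.3
position: [0.5027, -0.3573, 0.1539]
tool_rot: [[-0.995, -0.098, -0.001], [-0.098, 0.995, 0.001], [0.001, 0.001, -1.0]]
ft_force: [0.4, -0.5, -4.3]
grip_width: 0.0493
gripper_force: 37.2
```

Emit:
servo_tool --steps '[{"tx": 0,"ty": 0,"tz": 0,"yaw": 0,"claw": 4.3},{"tx": 0,"ty": 0,"tz": -1.5,"yaw": 0,"claw": 4.3},{"tx": 0,"ty": 0,"tz": -2.5,"yaw": 0,"claw": 4.3},{"tx": 0,"ty": 0,"tz": -2.5,"yaw": 0,"claw": 4.3},{"tx": 0,"ty": 0,"tz": -2.5,"yaw": 0,"claw": 4.3},{"tx": 0,"ty": 0,"tz": -1.5,"yaw": 0,"claw": 4.3},{"tx": 0,"ty": 0,"tz": -0.8,"yaw": 0,"claw": 4.3},{"tx": 0,"ty": 0,"tz": -0.4,"yaw": 0,"claw": 4.3},{"tx": 0,"ty": 0,"tz": -0.2,"yaw": 0,"claw": 4.3},{"tx": 0,"ty": 0,"tz": -0.1,"yaw": 0,"claw": 4.3},{"tx": 0,"ty": 0,"tz": -0.1,"yaw": 0,"claw": 4.3},{"tx": 0,"ty": 0,"tz": 0,"yaw": 0,"claw": 4.3},{"tx": 0,"ty": 0,"tz": 0,"yaw": 0,"claw": 4.3}]' --newtons 35

```text
time_s: 14.6
position: [0.5039, -0.3548, 0.0346]
tool_rot: [[-0.995, -0.1, 0.0], [-0.1, 0.995, -0.0], [-0.0, -0.0, -1.0]]
ft_force: [0.3, -0.2, -2.8]
grip_width: 0.0496
gripper_force: 37.2
```

Emit:
servo_tool --steps '[{"tx": 0,"ty": 0,"tz": -0.1,"yaw": 0,"claw": 4.3},{"tx": 0,"ty": 0,"tz": -0.1,"yaw": 0,"claw": 4.3},{"tx": 0,"ty": 0,"tz": 0,"yaw": 0,"claw": 4.3},{"tx": 0,"ty": 0,"tz": 0,"yaw": 0,"claw": 4.3}]' --newtons 35

```text
time_s: 15.0
position: [0.5039, -0.3547, 0.0333]
tool_rot: [[-0.995, -0.101, 0.001], [-0.101, 0.995, -0.001], [-0.0, -0.001, -1.0]]
ft_force: [-3.0, 1.6, 4.9]
grip_width: 0.0493
gripper_force: 38.1
```

Emit:
servo_tool --steps '[{"tx": 0,"ty": 0,"tz": 0,"yaw": 0,"claw": 7.8},{"tx": 0,"ty": 0,"tz": 0,"yaw": 0,"claw": 7.8},{"tx": 0,"ty": 0,"tz": 0,"yaw": 0,"claw": 7.8},{"tx": 0,"ty": 0,"tz": 1,"yaw": 0,"claw": 7.8},{"tx": 0,"ty": 0,"tz": 2.5,"yaw": 0,"claw": 7.8},{"tx": 0,"ty": 0,"tz": 3,"yaw": 0,"claw": 7.8},{"tx": 0,"ty": 0,"tz": 3,"yaw": 0,"claw": 7.8},{"tx": 0,"ty": 0,"tz": 2.5,"yaw": 0,"claw": 7.8}]' --newtons 35

```text
time_s: 15.8
position: [0.504, -0.3548, 0.1549]
tool_rot: [[-0.995, -0.101, 0.001], [-0.101, 0.995, -0.001], [-0.001, -0.002, -1.0]]
ft_force: [-1.2, 0.4, 0.2]
grip_width: 0.078
gripper_force: 0.0
```

Emit:
servo_tool --steps '[{"tx": -0.2,"ty": 2.6,"tz": 0,"yaw": 0,"claw": 7.8},{"tx": -0.2,"ty": 2.8,"tz": 0,"yaw": 0,"claw": 7.8},{"tx": -0.2,"ty": 3,"tz": 0,"yaw": 0,"claw": 7.8},{"tx": -0.2,"ty": 3,"tz": 0,"yaw": 0,"claw": 7.8},{"tx": -0.2,"ty": 3,"tz": 0,"yaw": 0,"claw": 7.8},{"tx": -0.2,"ty": 3,"tz": 0,"yaw": 0,"claw": 7.8},{"tx": -0.2,"ty": 3,"tz": 0,"yaw": 0,"claw": 7.8},{"tx": -0.2,"ty": 3,"tz": 0,"yaw": 0,"claw": 7.8},{"tx": -0.2,"ty": 3,"tz": 0,"yaw": 0,"claw": 7.8},{"tx": -0.2,"ty": 3,"tz": 0,"yaw": 0,"claw": 7.8},{"tx": -0.2,"ty": 3,"tz": 0,"yaw": 0,"claw": 7.8},{"tx": -0.2,"ty": 3,"tz": 0,"yaw": 0,"claw": 7.8},{"tx": -0.2,"ty": 3,"tz": 0,"yaw": 0,"claw": 7.8},{"tx": -0.2,"ty": 3,"tz": 0,"yaw": 0,"claw": 7.8},{"tx": -0.2,"ty": 3,"tz": 0,"yaw": 0,"claw": 7.8},{"tx": -0.2,"ty": 3,"tz": 0,"yaw": 0,"claw": 7.8},{"tx": 0,"ty": 0,"tz": 0,"yaw": 0,"claw": 7.8},{"tx": 0,"ty": 0,"tz": 0,"yaw": 0,"claw": 7.8}]' --newtons 35

```text
time_s: 17.6
position: [0.4719, 0.1196, 0.1529]
tool_rot: [[-0.995, -0.102, 0.001], [-0.102, 0.995, -0.0], [-0.001, -0.0, -1.0]]
ft_force: [0.4, 0.3, 0.2]
grip_width: 0.078
gripper_force: 0.0
```

Emit:
servo_tool --steps '[{"tx": 0,"ty": 0,"tz": -2.5,"yaw": 0,"claw": 7.8},{"tx": 0,"ty": 0,"tz": -2.5,"yaw": 0,"claw": 7.8},{"tx": 0,"ty": 0,"tz": -2.5,"yaw": 0,"claw": 7.8},{"tx": 0,"ty": 0,"tz": -2,"yaw": 0,"claw": 7.8},{"tx": 0,"ty": 0,"tz": -1.5,"yaw": 0,"claw": 7.8},{"tx": 0,"ty": 0,"tz": -1.1,"yaw": 0,"claw": 7.8},{"tx": 0,"ty": 0,"tz": 0,"yaw": 0,"claw": 7.8},{"tx": 0,"ty": 0,"tz": 0,"yaw": 0,"claw": 7.8},{"tx": 0,"ty": 0,"tz": 0,"yaw": 0,"claw": 5.5},{"tx": 0,"ty": 0,"tz": 0,"yaw": 0,"claw": 5.5},{"tx": 0,"ty": 0,"tz": 0,"yaw": 0,"claw": 5.5},{"tx": 0,"ty": 0,"tz": 0,"yaw": 0,"claw": 5.5},{"tx": 0,"ty": 0,"tz": 0,"yaw": 0,"claw": 5.5}]' --newtons 35

```text
time_s: 18.9
position: [0.4723, 0.1192, 0.0323]
tool_rot: [[-0.995, -0.101, 0.002], [-0.101, 0.995, -0.0], [-0.002, -0.0, -1.0]]
ft_force: [-0.8, -1.9, 7.1]
grip_width: 0.0612
gripper_force: 37.9
```

Emit:
servo_tool --steps '[{"tx": 0,"ty": 0,"tz": 1,"yaw": 0,"claw": 5.5},{"tx": 0,"ty": 0,"tz": 2.5,"yaw": 0,"claw": 5.5},{"tx": 0,"ty": 0,"tz": 2.5,"yaw": 0,"claw": 5.5},{"tx": 0,"ty": 0,"tz": 2.5,"yaw": 0,"claw": 5.5},{"tx": 0,"ty": 0,"tz": 2.5,"yaw": 0,"claw": 5.5},{"tx": 0,"ty": 0,"tz": 1,"yaw": 0,"claw": 5.5},{"tx": 0,"ty": -2,"tz": 0,"yaw": 0,"claw": 5.5},{"tx": 0,"ty": -3,"tz": 0,"yaw": 0,"claw": 5.5},{"tx": 0,"ty": -3,"tz": 0,"yaw": 0,"claw": 5.5},{"tx": 0,"ty": -3,"tz": 0,"yaw": 0,"claw": 5.5}]' --newtons 35

```text
time_s: 19.9
position: [0.4713, 0.0085, 0.1511]
tool_rot: [[-0.995, -0.101, -0.001], [-0.101, 0.995, 0.0], [0.001, 0.0, -1.0]]
ft_force: [0.4, 0.6, -1.4]
grip_width: 0.0615
gripper_force: 38.8
```

Emit:
servo_tool --steps '[{"tx": -0.5,"ty": -2.8,"tz": 0,"yaw": 0,"claw": 5.5},{"tx": -0.5,"ty": -2.8,"tz": 0,"yaw": 0,"claw": 5.5},{"tx": -0.5,"ty": -2.8,"tz": 0,"yaw": 0,"claw": 5.5},{"tx": -0.5,"ty": -2.8,"tz": 0,"yaw": 0,"claw": 5.5},{"tx": -0.5,"ty": -2.8,"tz": 0,"yaw": 0,"claw": 5.5},{"tx": -0.5,"ty": -2.8,"tz": 0,"yaw": 0,"claw": 5.5},{"tx": -0.5,"ty": -2.8,"tz": 0,"yaw": 0,"claw": 5.5},{"tx": -0.5,"ty": -2.8,"tz": 0,"yaw": 0,"claw": 5.5},{"tx": -0.5,"ty": -2.8,"tz": 0,"yaw": 0,"claw": 5.5},{"tx": -0.5,"ty": -2.8,"tz": 0,"yaw": 0,"claw": 5.5},{"tx": -0.5,"ty": -2.8,"tz": 0,"yaw": 0,"claw": 5.5},{"tx": -0.5,"ty": -2.8,"tz": 0,"yaw": 0,"claw": 5.5},{"tx": -0.5,"ty": -2.8,"tz": 0,"yaw": 0,"claw": 5.5},{"tx": 0,"ty": 0,"tz": 0,"yaw": 0,"claw": 5.5},{"tx": 0,"ty": 0,"tz": 0,"yaw": 0,"claw": 5.5}]' --newtons 35

```text
time_s: 21.4
position: [0.4064, -0.3544, 0.1508]
tool_rot: [[-0.995, -0.1, -0.001], [-0.1, 0.995, 0.001], [0.001, 0.001, -1.0]]
ft_force: [0.7, 0.8, -0.8]
grip_width: 0.0609
gripper_force: 38.9
```

Emit:
servo_tool --steps '[{"tx": 0,"ty": 0,"tz": -2,"yaw": 0,"claw": 5.5},{"tx": 0,"ty": 0,"tz": -2.5,"yaw": 0,"claw": 5.5},{"tx": 0,"ty": 0,"tz": -2.5,"yaw": 0,"claw": 5.5},{"tx": 0,"ty": 0,"tz": -2.5,"yaw": 0,"claw": 5.5},{"tx": 0,"ty": 0,"tz": -1,"yaw": 0,"claw": 5.5},{"tx": 0,"ty": 0,"tz": -0.6,"yaw": 0,"claw": 5.5},{"tx": 0,"ty": 0,"tz": -0.4,"yaw": 0,"claw": 5.5},{"tx": 0,"ty": 0,"tz": -0.3,"yaw": 0,"claw": 5.5},{"tx": 0,"ty": 0,"tz": -0.2,"yaw": 0,"claw": 5.5},{"tx": 0,"ty": 0,"tz": 0,"yaw": 0,"claw": 5.5},{"tx": 0,"ty": 0,"tz": 0,"yaw": 0,"claw": 5.5}]' --newtons 35

```text
time_s: 22.5
position: [0.4069, -0.3548, 0.0317]
tool_rot: [[-0.995, -0.101, 0.0], [-0.101, 0.995, -0.001], [-0.0, -0.001, -1.0]]
ft_force: [0.3, -0.4, -1.4]
grip_width: 0.0613
gripper_force: 39.0
```

Emit:
servo_tool --steps '[{"tx": 0,"ty": 0,"tz": -0.1,"yaw": 0,"claw": 5.5},{"tx": 0,"ty": 0,"tz": -0.1,"yaw": 0,"claw": 5.5},{"tx": 0,"ty": 0,"tz": -0.1,"yaw": 0,"claw": 5.5},{"tx": 0,"ty": 0,"tz": 0,"yaw": 0,"claw": 5.5},{"tx": 0,"ty": 0,"tz": 0,"yaw": 0,"claw": 5.5}]' --newtons 35

```text
time_s: 23.0
position: [0.4068, -0.3547, 0.0293]
tool_rot: [[-0.995, -0.101, 0.0], [-0.101, 0.995, -0.001], [-0.0, -0.001, -1.0]]
ft_force: [-2.6, 2.3, 10.0]
grip_width: 0.0611
gripper_force: 40.1
```

Emit:
servo_tool --steps '[{"tx": 0,"ty": 0,"tz": 0,"yaw": 0,"claw": 8},{"tx": 0,"ty": 0,"tz": 0,"yaw": 0,"claw": 8},{"tx": 0,"ty": 0,"tz": 0,"yaw": 0,"claw": 8},{"tx": 0,"ty": 0,"tz": 1,"yaw": 0,"claw": 8},{"tx": 0,"ty": 0,"tz": 2.5,"yaw": 0,"claw": 8},{"tx": 0,"ty": 0,"tz": 3,"yaw": 0,"claw": 8},{"tx": 0,"ty": 0,"tz": 3,"yaw": 0,"claw": 8},{"tx": 0,"ty": 0,"tz": 3,"yaw": 0,"claw": 8},{"tx": 0,"ty": 0,"tz": 3,"yaw": 0,"claw": 8}]' --newtons 35

```text
time_s: 23.9
position: [0.4067, -0.3544, 0.1853]
tool_rot: [[-0.995, -0.101, 0.0], [-0.101, 0.995, -0.0], [-0.0, -0.001, -1.0]]
ft_force: [0.2, 0.0, 0.1]
grip_width: 0.0799
gripper_force: 0.0
```

Run:
```python
from h import *
p,d,m=grab('top','t1.png')
# plane on top of block
P=pts(m,d);Z=P[...,2]
roi=np.zeros(Z.shape,bool);roi[160:250,195:355]=1
w=((Z>.042)&roi).astype(np.uint8)
c=max(cv2.findContours(w,0,2)[0],key=cv2.contourArea);b=cv2.boxPoints(cv2.minAreaRect(c))
q=np.array([ray(m,*t,.056)[:2] for t in b]);print(b,q.mean(0),[np.linalg.norm(q[i]-q[i-1]) for i in range(4)])
# board
hsv=cv2.cvtColor(p,cv2.COLOR_RGB2HSV)
print(np.median(Z[200:260,125:140]))
cv2.imwrite('pics/c1.png',cv2.resize(p[150:305,90:190,::-1],None,fx=3.8,fy=3.8,interpolation=2))
```

```text
[[224.94733 192.7188 ]
 [320.58752 184.52107]
 [322.48865 206.70097]
 [226.84845 214.8987 ]] [0.54126648 0.02391566] [np.float64(0.0520178317205503), np.float64(0.22076255344648957), np.float64(0.05229549349699105), np.float64(0.21832482017197613)]
nan
```

View pics/t1.png

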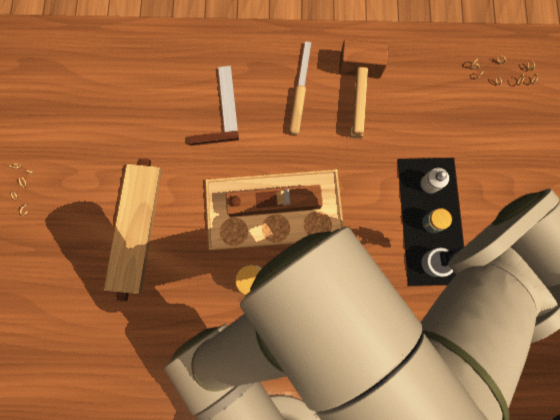

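View pics/c1.png

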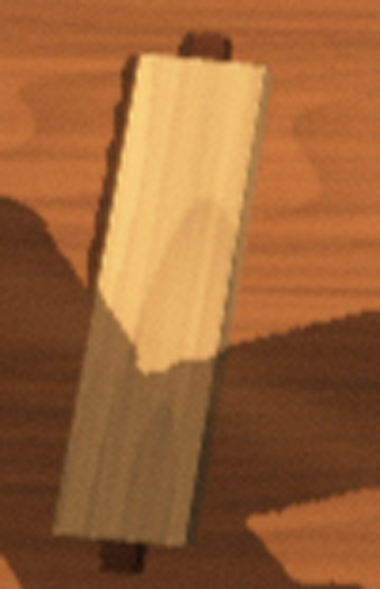

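The picture shows bottle (435,181), jar (438,220) and tin (437,262) standing upright on the mat. The plane is unmoved and all three pads are free.

Emit:
servo_tool --steps '[{"tx": 0.9,"ty": 2.5,"tz": 0,"yaw": -6,"claw": 7.2},{"tx": 0.9,"ty": 2.5,"tz": 0,"yaw": -6,"claw": 7.2},{"tx": 0.9,"ty": 2.5,"tz": 0,"yaw": -6,"claw": 7.2},{"tx": 0.9,"ty": 2.5,"tz": 0,"yaw": -6,"claw": 7.2},{"tx": 0.9,"ty": 2.5,"tz": 0,"yaw": -6,"claw": 7.2},{"tx": 0.9,"ty": 2.5,"tz": 0,"yaw": -6,"claw": 7.2},{"tx": 0.9,"ty": 2.5,"tz": 0,"yaw": -6,"claw": 7.2},{"tx": 0.9,"ty": 2.5,"tz": 0,"yaw": -6,"claw": 7.2},{"tx": 0.9,"ty": 2.5,"tz": 0,"yaw": -6,"claw": 7.2},{"tx": 0.9,"ty": 2.5,"tz": 0,"yaw": -6,"claw": 7.2},{"tx": 0.9,"ty": 2.5,"tz": 0,"yaw": -6,"claw": 7.2},{"tx": 0.9,"ty": 2.5,"tz": 0,"yaw": -6,"claw": 7.2},{"tx": 0.9,"ty": 2.5,"tz": 0,"yaw": -6,"claw": 7.2},{"tx": 0.9,"ty": 2.5,"tz": 0,"yaw": -6,"claw": 7.2},{"tx": 1.0,"ty": 2.8,"tz": 0,"yaw": -6.2,"claw": 7.2},{"tx": 0,"ty": 0,"tz": 0,"yaw": 0,"claw": 7.2},{"tx": 0,"ty": 0,"tz": 0,"yaw": 0,"claw": 7.2}]' --newtons 60

```text
time_s: 25.65
position: [0.5427, 0.0236, 0.1835]
tool_rot: [[-0.1, 0.995, -0.0], [0.995, 0.1, -0.0], [-0.0, -0.0, -1.0]]
ft_force: [-0.4, -0.5, 0.3]
grip_width: 0.0719
gripper_force: 0.0
```

Run:
```python
from h import *
m=env.camera_model('top')
R=lambda u,v,z:ray(m,90+u/3.8-.37,150+v/3.8-.37,z)[:2]
q=np.array([R(135,56,.022),R(266,67,.022),R(188,545,.022),R(54,531,.022)])
d=q[0]-q[3]+q[1]-q[2];print('board',q.mean(0),[np.linalg.norm(q[i]-q[i-1]).round(4) for i in range(4)],np.degrees(np.arctan2(d[1],d[0])))
for u,v in((233,232),(276,229),(318,223)):print(ray(m,u,v,.006).round(4))
```

```text
board [0.47842987 0.35396736] [np.float64(0.2963), np.float64(0.0837), np.float64(0.2976), np.float64(0.0807)] -4.2615043289732375
[0.4719 0.1201 0.006 ]
[0.4809 0.0183 0.006 ]
[ 0.4971 -0.0816  0.006 ]
```

Emit:
servo_tool --steps '[{"tx": 0,"ty": 0.1,"tz": -2.5,"yaw": 0,"claw": 7.2},{"tx": 0,"ty": 0,"tz": -2.5,"yaw": 0,"claw": 7.2},{"tx": 0,"ty": 0,"tz": -2.5,"yaw": 0,"claw": 7.2},{"tx": 0,"ty": 0,"tz": -2.5,"yaw": 0,"claw": 7.2},{"tx": 0,"ty": 0,"tz": -2,"yaw": 0,"claw": 7.2},{"tx": 0,"ty": 0,"tz": -1.7,"yaw": 0,"claw": 7.2},{"tx": 0,"ty": 0,"tz": -1,"yaw": 0,"claw": 7.2},{"tx": 0,"ty": 0,"tz": 0,"yaw": 0,"claw": 7.2},{"tx": 0,"ty": 0,"tz": 0,"yaw": 0,"claw": 7.2},{"tx": 0,"ty": 0,"tz": 0,"yaw": 0,"claw": 4.2},{"tx": 0,"ty": 0,"tz": 0,"yaw": 0,"claw": 4.2},{"tx": 0,"ty": 0,"tz": 0,"yaw": 0,"claw": 4.2},{"tx": 0,"ty": 0,"tz": 0,"yaw": 0,"claw": 4.2},{"tx": 0,"ty": 0,"tz": 0,"yaw": 0,"claw": 4.2},{"tx": 0,"ty": 0,"tz": 0,"yaw": 0,"claw": 4.2}]' --newtons 60

```text
time_s: 27.15
position: [0.5436, 0.0242, 0.0375]
tool_rot: [[-0.097, 0.995, 0.003], [0.995, 0.097, -0.001], [-0.001, 0.003, -1.0]]
ft_force: [1.4, -0.0, 5.4]
grip_width: 0.0489
gripper_force: 64.2
```

Emit:
servo_tool --steps '[{"tx": 0,"ty": 0,"tz": 0.5,"yaw": 0,"claw": 4.2},{"tx": 0,"ty": 0,"tz": 1,"yaw": 0,"claw": 4.2},{"tx": 0,"ty": 0,"tz": 1.5,"yaw": 0,"claw": 4.2},{"tx": 0,"ty": 0,"tz": 2,"yaw": 0,"claw": 4.2},{"tx": 0,"ty": 0,"tz": 2,"yaw": 0,"claw": 4.2},{"tx": 0,"ty": 0,"tz": 2,"yaw": 0,"claw": 4.2},{"tx": 0,"ty": 0,"tz": 2,"yaw": 0,"claw": 4.2},{"tx": 0,"ty": 0,"tz": 1,"yaw": 0,"claw": 4.2},{"tx": 0,"ty": 0,"tz": 0,"yaw": 0,"claw": 4.2}]' --newtons 60

```text
time_s: 28.05
position: [0.543, 0.0243, 0.1575]
tool_rot: [[-0.097, 0.995, 0.002], [0.995, 0.097, -0.0], [-0.001, 0.002, -1.0]]
ft_force: [0.2, -0.4, -6.7]
grip_width: 0.0491
gripper_force: 63.6
```

Emit:
servo_tool --steps '[{"tx": -0.1,"ty": 1,"tz": 0,"yaw": 0.4,"claw": 4.2},{"tx": -0.4,"ty": 2,"tz": 0,"yaw": 5,"claw": 4.2},{"tx": -0.4,"ty": 2,"tz": 0,"yaw": 5,"claw": 4.2},{"tx": -0.4,"ty": 2,"tz": 0,"yaw": 5,"claw": 4.2},{"tx": -0.4,"ty": 2,"tz": 0,"yaw": 5,"claw": 4.2},{"tx": -0.4,"ty": 2,"tz": 0,"yaw": 5,"claw": 4.2},{"tx": -0.4,"ty": 2,"tz": 0,"yaw": 5,"claw": 4.2},{"tx": -0.4,"ty": 2,"tz": 0,"yaw": 5,"claw": 4.2},{"tx": -0.4,"ty": 2,"tz": 0,"yaw": 5,"claw": 4.2},{"tx": -0.4,"ty": 2,"tz": 0,"yaw": 5,"claw": 4.2},{"tx": -0.4,"ty": 2,"tz": 0,"yaw": 5,"claw": 4.2},{"tx": -0.4,"ty": 2,"tz": 0,"yaw": 5,"claw": 4.2},{"tx": -0.4,"ty": 2,"tz": 0,"yaw": 5,"claw": 4.2},{"tx": -0.4,"ty": 2,"tz": 0,"yaw": 5,"claw": 4.2},{"tx": -0.4,"ty": 2,"tz": 0,"yaw": 5,"claw": 4.2},{"tx": -0.4,"ty": 2,"tz": 0,"yaw": 5,"claw": 4.2},{"tx": -0.4,"ty": 2,"tz": 0,"yaw": 5,"claw": 4.2},{"tx": 0,"ty": 0,"tz": 0,"yaw": 0,"claw": 4.2},{"tx": 0,"ty": 0,"tz": 0,"yaw": 0,"claw": 4.2}]' --newtons 60

```text
time_s: 29.95
position: [0.4769, 0.3546, 0.155]
tool_rot: [[-0.998, 0.07, -0.002], [0.07, 0.998, -0.001], [0.002, -0.001, -1.0]]
ft_force: [0.4, -0.4, -6.7]
grip_width: 0.0495
gripper_force: 64.0
```

Emit:
servo_tool --steps '[{"tx": 0.1,"ty": 0,"tz": -1.5,"yaw": 0,"claw": 4.2},{"tx": 0,"ty": 0,"tz": -2,"yaw": 0,"claw": 4.2},{"tx": 0,"ty": 0,"tz": -2,"yaw": 0,"claw": 4.2},{"tx": 0,"ty": 0,"tz": -2,"yaw": 0,"claw": 4.2},{"tx": 0,"ty": 0,"tz": -1.2,"yaw": 0,"claw": 4.2},{"tx": 0,"ty": 0,"tz": -0.6,"yaw": 0,"claw": 4.2},{"tx": 0,"ty": 0,"tz": -0.3,"yaw": 0,"claw": 4.2},{"tx": 0,"ty": 0,"tz": -0.2,"yaw": 0,"claw": 4.2},{"tx": 0,"ty": 0,"tz": -0.1,"yaw": 0,"claw": 4.2},{"tx": 0,"ty": 0,"tz": 0,"yaw": 0,"claw": 4.2},{"tx": 0,"ty": 0,"tz": 0,"yaw": 0,"claw": 4.2}]' --newtons 60

```text
time_s: 31.05
position: [0.479, 0.3545, 0.0577]
tool_rot: [[-0.998, 0.07, 0.001], [0.07, 0.998, 0.0], [-0.001, 0.0, -1.0]]
ft_force: [-0.1, 0.0, -6.1]
grip_width: 0.0493
gripper_force: 63.9
```

Emit:
servo_tool --steps '[{"tx": 0,"ty": 0,"tz": -0.2,"yaw": 0,"claw": 4.2},{"tx": 0,"ty": 0,"tz": -0.1,"yaw": 0,"claw": 4.2},{"tx": 0,"ty": 0,"tz": -0.1,"yaw": 0,"claw": 4.2},{"tx": 0,"ty": 0,"tz": 0,"yaw": 0,"claw": 4.2},{"tx": 0,"ty": 0,"tz": 0,"yaw": 0,"claw": 4.2}]' --newtons 60

```text
time_s: 31.55
position: [0.4788, 0.3543, 0.0536]
tool_rot: [[-0.998, 0.07, 0.0], [0.07, 0.998, 0.0], [-0.0, 0.0, -1.0]]
ft_force: [-1.1, -0.3, -1.1]
grip_width: 0.049
gripper_force: 64.3
```

Emit:
servo_tool --steps '[{"tx": 0,"ty": 0,"tz": -0.1,"yaw": 0,"claw": 4.2},{"tx": 0,"ty": 0,"tz": 0,"yaw": 0,"claw": 7},{"tx": 0,"ty": 0,"tz": 0,"yaw": 0,"claw": 7},{"tx": 0,"ty": 0,"tz": 0,"yaw": 0,"claw": 7},{"tx": 0,"ty": 0,"tz": 0,"yaw": 0,"claw": 7},{"tx": 0,"ty": 0,"tz": 1,"yaw": 0,"claw": 7},{"tx": 0,"ty": 0,"tz": 2.5,"yaw": 0,"claw": 7},{"tx": 0,"ty": 0,"tz": 3,"yaw": 0,"claw": 7},{"tx": 0,"ty": 0,"tz": 3,"yaw": 0,"claw": 7},{"tx": 0,"ty": 0,"tz": 3,"yaw": 0,"claw": 7}]' --newtons 35

```text
time_s: 32.55
position: [0.4787, 0.3543, 0.1794]
tool_rot: [[-0.998, 0.07, 0.001], [0.07, 0.998, 0.0], [-0.001, 0.0, -1.0]]
ft_force: [0.5, -0.9, 0.6]
grip_width: 0.0701
gripper_force: 0.0
```

Emit:
servo_tool --steps '[{"tx": 0,"ty": -3,"tz": 0,"yaw": 1,"claw": 8},{"tx": 0,"ty": -4,"tz": 0,"yaw": 1,"claw": 8},{"tx": 0,"ty": -4,"tz": 0,"yaw": 1,"claw": 8},{"tx": 0,"ty": -4,"tz": 0,"yaw": 1,"claw": 8},{"tx": 0,"ty": -4,"tz": 0,"yaw": 1,"claw": 8},{"tx": 0,"ty": -4,"tz": 0,"yaw": 1,"claw": 8},{"tx": -0.4,"ty": -4,"tz": 0,"yaw": 1,"claw": 8},{"tx": -0.4,"ty": -4,"tz": 0,"yaw": 1,"claw": 8},{"tx": -0.6,"ty": -4,"tz": 0,"yaw": 1,"claw": 8},{"tx": -0.6,"ty": -4,"tz": 0,"yaw": 0.7,"claw": 8},{"tx": -0.6,"ty": -4,"tz": 0,"yaw": 0,"claw": 8},{"tx": -0.6,"ty": -4,"tz": 0,"yaw": 0,"claw": 8},{"tx": -0.6,"ty": -4,"tz": 0,"yaw": 0,"claw": 8},{"tx": -0.6,"ty": -4,"tz": 0,"yaw": 0,"claw": 8},{"tx": -0.6,"ty": -4,"tz": 0,"yaw": 0,"claw": 8},{"tx": -0.6,"ty": -4,"tz": 0,"yaw": 0,"claw": 8},{"tx": -0.6,"ty": -4,"tz": 0,"yaw": 0,"claw": 8},{"tx": -0.6,"ty": -4,"tz": 0,"yaw": 0,"claw": 8},{"tx": 0,"ty": 0,"tz": 0,"yaw": 0,"claw": 8},{"tx": 0,"ty": 0,"tz": 0,"yaw": 0,"claw": 8}]' --newtons 35

```text
time_s: 34.55
position: [0.4105, -0.3561, 0.1776]
tool_rot: [[-0.995, -0.097, 0.0], [-0.097, 0.995, 0.0], [-0.0, 0.0, -1.0]]
ft_force: [-0.9, 0.1, -0.1]
grip_width: 0.0798
gripper_force: 0.0
```

Run:
```python
from h import *
p,d,m=grab('top'); cv2.imwrite('pics/c2.png',cv2.resize(p[150:305,90:190,::-1],None,fx=3.8,fy=3.8,interpolation=2))
```

```text
(no output)
```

View pics/c2.png

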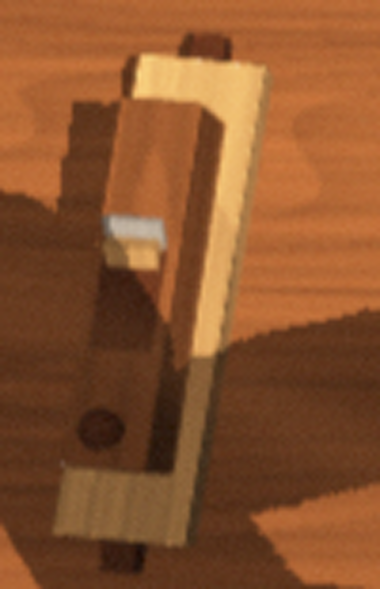

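Plane lies on the board between the dogs, with its top corners about (120,100), (202,104), (65,462) in the crop.

Run:
```python
from h import *
m=env.camera_model('top')
R=lambda u,v,z:ray(m,90+u/3.8-.37,150+v/3.8-.37,z)[:2]
q=np.array([R(120,100,.072),R(202,104,.072),R(148,472,.072),R(65,464,.072)])
d=q[0]-q[3]+q[1]-q[2];print('plane',q.mean(0),[np.linalg.norm(q[i]-q[i-1]).round(4) for i in range(4)],np.degrees(np.arctan2(d[1],d[0])))
b=np.array([R(224,122,.022),R(172,472,.022)]);print(b)
```

```text
plane [0.4777315  0.35240949] [np.float64(0.2154), np.float64(0.0491), np.float64(0.2176), np.float64(0.0478)] -3.0381348715123346
[[0.58717859 0.32478338]
 [0.36964899 0.338099  ]]
```

Emit:
servo_tool --steps '[{"tx": -0.35,"ty": 0.15,"tz": -2,"yaw": 0,"claw": 8},{"tx": 0,"ty": 0,"tz": -3,"yaw": 0,"claw": 8},{"tx": 0,"ty": 0,"tz": -3,"yaw": 0,"claw": 8},{"tx": 0,"ty": 0,"tz": -3,"yaw": 0,"claw": 8},{"tx": 0,"ty": 0,"tz": -2,"yaw": 0,"claw": 8},{"tx": 0,"ty": 0,"tz": -1.2,"yaw": 0,"claw": 8},{"tx": 0,"ty": 0,"tz": -0.5,"yaw": 0,"claw": 8},{"tx": 0,"ty": 0,"tz": 0,"yaw": 0,"claw": 8},{"tx": 0,"ty": 0,"tz": 0,"yaw": 0,"claw": 8}]' --newtons 35

```text
time_s: 35.5
position: [0.4077, -0.3543, 0.0313]
tool_rot: [[-0.995, -0.099, 0.001], [-0.099, 0.995, -0.001], [-0.001, -0.001, -1.0]]
ft_force: [-0.0, 0.2, -0.7]
grip_width: 0.08
gripper_force: 0.0
```

Emit:
servo_tool --steps '[{"tx": -0.1,"ty": 0,"tz": -0.1,"yaw": 0,"claw": 8},{"tx": 0,"ty": 0,"tz": 0,"yaw": 0,"claw": 5.5},{"tx": 0,"ty": 0,"tz": 0,"yaw": 0,"claw": 5.5},{"tx": 0,"ty": 0,"tz": 0,"yaw": 0,"claw": 5.5},{"tx": 0,"ty": 0,"tz": 0,"yaw": 0,"claw": 5.5},{"tx": 0,"ty": 0,"tz": 0,"yaw": 0,"claw": 5.5}]' --newtons 35

```text
time_s: 36.1
position: [0.4064, -0.3543, 0.03]
tool_rot: [[-0.995, -0.099, 0.0], [-0.099, 0.995, -0.001], [-0.0, -0.001, -1.0]]
ft_force: [-1.8, 1.5, 5.5]
grip_width: 0.0612
gripper_force: 37.8
```

Emit:
servo_tool --steps '[{"tx": 0,"ty": 0,"tz": 1,"yaw": 0,"claw": 5.5},{"tx": 0,"ty": 0,"tz": 2,"yaw": 0,"claw": 5.5},{"tx": 0,"ty": 0,"tz": 2.5,"yaw": 0,"claw": 5.5},{"tx": 0,"ty": 0,"tz": 2.5,"yaw": 0,"claw": 5.5},{"tx": 0,"ty": 0,"tz": 2.5,"yaw": 0,"claw": 5.5},{"tx": 0,"ty": 0,"tz": 1.5,"yaw": 0,"claw": 5.5},{"tx": 0,"ty": 0,"tz": 0,"yaw": 0,"claw": 5.5}]' --newtons 35

```text
time_s: 36.8
position: [0.4068, -0.3547, 0.1516]
tool_rot: [[-0.995, -0.099, 0.003], [-0.099, 0.995, -0.003], [-0.002, -0.004, -1.0]]
ft_force: [0.6, 0.1, -2.1]
grip_width: 0.0611
gripper_force: 38.6
```

Emit:
servo_tool --steps '[{"tx": 0,"ty": 1.4,"tz": 0,"yaw": 0,"claw": 5.5},{"tx": 0.4,"ty": 2.5,"tz": 0,"yaw": 0,"claw": 5.5},{"tx": 0.4,"ty": 2.5,"tz": 0,"yaw": 0,"claw": 5.5},{"tx": 0.4,"ty": 2.5,"tz": 0,"yaw": 0,"claw": 5.5},{"tx": 0.4,"ty": 2.5,"tz": 0,"yaw": 0,"claw": 5.5},{"tx": 0.4,"ty": 2.5,"tz": 0,"yaw": 0,"claw": 5.5},{"tx": 0.4,"ty": 2.5,"tz": 0,"yaw": 0,"claw": 5.5},{"tx": 0.4,"ty": 2.5,"tz": 0,"yaw": 0,"claw": 5.5},{"tx": 0.4,"ty": 2.5,"tz": 0,"yaw": 0,"claw": 5.5},{"tx": 0.4,"ty": 2.5,"tz": 0,"yaw": 0,"claw": 5.5},{"tx": 0.4,"ty": 2.5,"tz": 0,"yaw": 0,"claw": 5.5},{"tx": 0.4,"ty": 2.5,"tz": 0,"yaw": 0,"claw": 5.5},{"tx": 0.4,"ty": 2.5,"tz": 0,"yaw": 0,"claw": 5.5},{"tx": 0.4,"ty": 2.5,"tz": 0,"yaw": 0,"claw": 5.5},{"tx": 0.4,"ty": 2.5,"tz": 0,"yaw": 0,"claw": 5.5},{"tx": 0.4,"ty": 2.5,"tz": 0,"yaw": 0,"claw": 5.5},{"tx": 0.4,"ty": 2.5,"tz": 0,"yaw": 0,"claw": 5.5},{"tx": 0.2,"ty": 6,"tz": 0,"yaw": 0,"claw": 5.5},{"tx": 0,"ty": 0,"tz": 0,"yaw": 0,"claw": 5.5},{"tx": 0,"ty": 0,"tz": 0,"yaw": 0,"claw": 5.5}]' --newtons 35

```text
time_s: 38.8
position: [0.4706, 0.1111, 0.1483]
tool_rot: [[-0.995, -0.102, -0.003], [-0.102, 0.995, -0.0], [0.003, 0.0, -1.0]]
ft_force: [0.9, 0.3, -2.3]
grip_width: 0.061
gripper_force: 39.0
```

Emit:
servo_tool --steps '[{"tx": 0.2,"ty": 0.8,"tz": -1,"yaw": 0,"claw": 5.5},{"tx": 0,"ty": 0,"tz": -2.5,"yaw": 0,"claw": 5.5},{"tx": 0,"ty": 0,"tz": -2.5,"yaw": 0,"claw": 5.5},{"tx": 0,"ty": 0,"tz": -2.5,"yaw": 0,"claw": 5.5},{"tx": 0,"ty": 0,"tz": -1.2,"yaw": 0,"claw": 5.5},{"tx": 0,"ty": 0,"tz": -0.8,"yaw": 0,"claw": 5.5},{"tx": 0,"ty": 0,"tz": -0.4,"yaw": 0,"claw": 5.5},{"tx": 0,"ty": 0,"tz": -0.2,"yaw": 0,"claw": 5.5},{"tx": 0,"ty": 0,"tz": 0,"yaw": 0,"claw": 5.5},{"tx": 0,"ty": 0,"tz": 0,"yaw": 0,"claw": 5.5}]' --newtons 35

```text
time_s: 39.8
position: [0.4742, 0.1178, 0.0388]
tool_rot: [[-0.995, -0.099, 0.001], [-0.099, 0.995, 0.0], [-0.001, -0.0, -1.0]]
ft_force: [-0.0, -0.3, -1.7]
grip_width: 0.0612
gripper_force: 39.0
```

Emit:
servo_tool --steps '[{"tx": -0.15,"ty": 0.1,"tz": -0.2,"yaw": 0,"claw": 5.5},{"tx": 0,"ty": 0,"tz": -0.2,"yaw": 0,"claw": 5.5},{"tx": 0,"ty": 0,"tz": -0.1,"yaw": 0,"claw": 5.5},{"tx": 0,"ty": 0,"tz": -0.1,"yaw": 0,"claw": 5.5},{"tx": 0,"ty": 0,"tz": 0,"yaw": 0,"claw": 5.5},{"tx": 0,"ty": 0,"tz": 0,"yaw": 0,"claw": 5.5}]' --newtons 35

```text
time_s: 40.4
position: [0.4724, 0.1189, 0.033]
tool_rot: [[-0.995, -0.099, 0.0], [-0.099, 0.995, -0.0], [-0.0, -0.0, -1.0]]
ft_force: [-2.9, 0.9, 7.7]
grip_width: 0.0608
gripper_force: 40.1
```

Emit:
servo_tool --steps '[{"tx": 0,"ty": 0,"tz": 0,"yaw": 0,"claw": 7.6},{"tx": 0,"ty": 0,"tz": 0,"yaw": 0,"claw": 7.6},{"tx": 0,"ty": 0,"tz": 0,"yaw": 0,"claw": 7.6},{"tx": 0,"ty": 0,"tz": 1,"yaw": 0,"claw": 7.6},{"tx": 0,"ty": 0,"tz": 2.5,"yaw": 0,"claw": 7.6},{"tx": 0,"ty": 0,"tz": 3,"yaw": 0,"claw": 7.6},{"tx": 0,"ty": 0,"tz": 3,"yaw": 0,"claw": 7.6},{"tx": 0,"ty": 0,"tz": 3,"yaw": 0,"claw": 7.6}]' --newtons 35

```text
time_s: 41.2
position: [0.4723, 0.1188, 0.1593]
tool_rot: [[-0.995, -0.099, 0.0], [-0.099, 0.995, 0.0], [-0.0, -0.0, -1.0]]
ft_force: [0.4, -0.4, 0.1]
grip_width: 0.0764
gripper_force: 0.0
```

Emit:
servo_tool --steps '[{"tx": 0.2,"ty": -2.9,"tz": 0,"yaw": 0,"claw": 7},{"tx": 0.2,"ty": -2.9,"tz": 0,"yaw": 0,"claw": 7},{"tx": 0.2,"ty": -2.9,"tz": 0,"yaw": 0,"claw": 7},{"tx": 0.2,"ty": -2.9,"tz": 0,"yaw": 0,"claw": 7},{"tx": 0.2,"ty": -2.9,"tz": 0,"yaw": 0,"claw": 7},{"tx": 0.2,"ty": -2.9,"tz": 0,"yaw": 0,"claw": 7},{"tx": 0.2,"ty": -2.9,"tz": 0,"yaw": 0,"claw": 7},{"tx": 0.2,"ty": -2.9,"tz": 0,"yaw": 0,"claw": 7},{"tx": 0.2,"ty": -2.9,"tz": 0,"yaw": 0,"claw": 7},{"tx": 0.2,"ty": -2.9,"tz": 0,"yaw": 0,"claw": 7},{"tx": 0.2,"ty": -2.9,"tz": 0,"yaw": 0,"claw": 7},{"tx": 0.2,"ty": -2.9,"tz": 0,"yaw": 0,"claw": 7},{"tx": 0.2,"ty": -2.9,"tz": 0,"yaw": 0,"claw": 7},{"tx": 0.2,"ty": -2.9,"tz": 0,"yaw": 0,"claw": 7},{"tx": 0.2,"ty": -2.9,"tz": 0,"yaw": 0,"claw": 7},{"tx": 0.2,"ty": -2.9,"tz": 0,"yaw": 0,"claw": 7},{"tx": 0,"ty": -1,"tz": 0,"yaw": 0,"claw": 7},{"tx": 0,"ty": 0,"tz": 0,"yaw": 0,"claw": 7},{"tx": 0,"ty": 0,"tz": 0,"yaw": 0,"claw": 7}]' --newtons 35

```text
time_s: 43.1
position: [0.5044, -0.3541, 0.1575]
tool_rot: [[-0.995, -0.099, -0.0], [-0.099, 0.995, 0.001], [0.0, 0.001, -1.0]]
ft_force: [0.1, 0.6, 0.0]
grip_width: 0.0698
gripper_force: 0.0
```

Jar: down to z ≈ 0.033 and close.

Emit:
servo_tool --steps '[{"tx": 0,"ty": 0,"tz": -2.5,"yaw": 0,"claw": 7},{"tx": 0,"ty": 0,"tz": -2.5,"yaw": 0,"claw": 7},{"tx": 0,"ty": 0,"tz": -2.5,"yaw": 0,"claw": 7},{"tx": 0,"ty": 0,"tz": -2.5,"yaw": 0,"claw": 7},{"tx": 0,"ty": 0,"tz": -1.5,"yaw": 0,"claw": 7},{"tx": 0,"ty": 0,"tz": -1,"yaw": 0,"claw": 7},{"tx": 0,"ty": 0,"tz": 0,"yaw": 0,"claw": 7},{"tx": 0,"ty": 0,"tz": 0,"yaw": 0,"claw": 7},{"tx": 0,"ty": 0,"tz": 0,"yaw": 0,"claw": 4.3},{"tx": 0,"ty": 0,"tz": 0,"yaw": 0,"claw": 4.3},{"tx": 0,"ty": 0,"tz": 0,"yaw": 0,"claw": 4.3},{"tx": 0,"ty": 0,"tz": 0,"yaw": 0,"claw": 4.3},{"tx": 0,"ty": 0,"tz": 0,"yaw": 0,"claw": 4.3},{"tx": 0,"ty": 0,"tz": 0,"yaw": 0,"claw": 4.3}]' --newtons 35

```text
time_s: 44.5
position: [0.5049, -0.3554, 0.0335]
tool_rot: [[-0.995, -0.099, 0.001], [-0.099, 0.995, -0.001], [-0.001, -0.001, -1.0]]
ft_force: [-1.0, 1.4, 6.4]
grip_width: 0.0492
gripper_force: 36.4
```

Emit:
servo_tool --steps '[{"tx": 0,"ty": 0,"tz": 1,"yaw": 0,"claw": 4.3},{"tx": 0,"ty": 0,"tz": 2,"yaw": 0,"claw": 4.3},{"tx": 0,"ty": 0,"tz": 2.5,"yaw": 0,"claw": 4.3},{"tx": 0,"ty": 0,"tz": 2.5,"yaw": 0,"claw": 4.3},{"tx": 0,"ty": 0,"tz": 2.5,"yaw": 0,"claw": 4.3},{"tx": 0,"ty": 0,"tz": 2.5,"yaw": 0,"claw": 4.3},{"tx": 0,"ty": 0,"tz": 0,"yaw": 0,"claw": 4.3}]' --newtons 35

```text
time_s: 45.2
position: [0.5053, -0.356, 0.1659]
tool_rot: [[-0.995, -0.099, 0.004], [-0.099, 0.995, -0.005], [-0.004, -0.005, -1.0]]
ft_force: [0.3, 0.1, -3.3]
grip_width: 0.049
gripper_force: 37.1
```

Emit:
servo_tool --steps '[{"tx": 0,"ty": 1.3,"tz": 0,"yaw": 0,"claw": 4.3},{"tx": -0.2,"ty": 2.5,"tz": 0,"yaw": 0,"claw": 4.3},{"tx": -0.2,"ty": 3,"tz": 0,"yaw": 0,"claw": 4.3},{"tx": -0.2,"ty": 3,"tz": 0,"yaw": 0,"claw": 4.3},{"tx": -0.2,"ty": 3,"tz": 0,"yaw": 0,"claw": 4.3},{"tx": -0.2,"ty": 3,"tz": 0,"yaw": 0,"claw": 4.3},{"tx": -0.2,"ty": 3,"tz": 0,"yaw": 0,"claw": 4.3},{"tx": -0.2,"ty": 3,"tz": 0,"yaw": 0,"claw": 4.3},{"tx": -0.2,"ty": 3,"tz": 0,"yaw": 0,"claw": 4.3},{"tx": -0.2,"ty": 3,"tz": 0,"yaw": 0,"claw": 4.3},{"tx": -0.2,"ty": 3,"tz": 0,"yaw": 0,"claw": 4.3},{"tx": 0,"ty": 3,"tz": 0,"yaw": 0,"claw": 4.3},{"tx": 0,"ty": 2.5,"tz": 0,"yaw": 0,"claw": 4.3},{"tx": 0,"ty": 1,"tz": 0,"yaw": 0,"claw": 4.3},{"tx": 0,"ty": 0,"tz": 0,"yaw": 0,"claw": 4.3},{"tx": 0,"ty": 0,"tz": 0,"yaw": 0,"claw": 4.3}]' --newtons 35

```text
time_s: 46.8
position: [0.4842, 0.0175, 0.1617]
tool_rot: [[-0.995, -0.099, -0.001], [-0.099, 0.995, -0.0], [0.001, 0.0, -1.0]]
ft_force: [-0.2, -1.0, -2.5]
grip_width: 0.0494
gripper_force: 37.1
```

Emit:
servo_tool --steps '[{"tx": 0,"ty": 0.1,"tz": -1.5,"yaw": 0,"claw": 4.3},{"tx": 0,"ty": 0,"tz": -2.5,"yaw": 0,"claw": 4.3},{"tx": 0,"ty": 0,"tz": -2.5,"yaw": 0,"claw": 4.3},{"tx": 0,"ty": 0,"tz": -2.5,"yaw": 0,"claw": 4.3},{"tx": 0,"ty": 0,"tz": -1.5,"yaw": 0,"claw": 4.3},{"tx": 0,"ty": 0,"tz": -0.8,"yaw": 0,"claw": 4.3},{"tx": 0,"ty": 0,"tz": -0.5,"yaw": 0,"claw": 4.3},{"tx": 0,"ty": 0,"tz": -0.2,"yaw": 0,"claw": 4.3},{"tx": 0,"ty": 0,"tz": 0,"yaw": 0,"claw": 4.3},{"tx": 0,"ty": 0,"tz": 0,"yaw": 0,"claw": 4.3}]' --newtons 35

```text
time_s: 47.8
position: [0.4848, 0.0187, 0.0429]
tool_rot: [[-0.995, -0.099, 0.001], [-0.099, 0.995, -0.0], [-0.001, -0.0, -1.0]]
ft_force: [-1.1, -0.1, -3.5]
grip_width: 0.0491
gripper_force: 37.2
```

Emit:
servo_tool --steps '[{"tx": 0,"ty": 0,"tz": -0.3,"yaw": 0,"claw": 4.3},{"tx": 0,"ty": 0,"tz": -0.2,"yaw": 0,"claw": 4.3},{"tx": 0,"ty": 0,"tz": -0.1,"yaw": 0,"claw": 4.3},{"tx": 0,"ty": 0,"tz": -0.1,"yaw": 0,"claw": 4.3},{"tx": 0,"ty": 0,"tz": 0,"yaw": 0,"claw": 4.3},{"tx": 0,"ty": 0,"tz": 0,"yaw": 0,"claw": 4.3}]' --newtons 35

```text
time_s: 48.4
position: [0.4845, 0.0189, 0.0365]
tool_rot: [[-0.995, -0.099, 0.001], [-0.099, 0.995, -0.0], [-0.001, -0.0, -1.0]]
ft_force: [-5.3, 0.4, 14.3]
grip_width: 0.0492
gripper_force: 38.9
```

Emit:
servo_tool --steps '[{"tx": 0,"ty": 0,"tz": 0.1,"yaw": 0,"claw": 4.3},{"tx": 0,"ty": 0,"tz": 0,"yaw": 0,"claw": 7},{"tx": 0,"ty": 0,"tz": 0,"yaw": 0,"claw": 7},{"tx": 0,"ty": 0,"tz": 0,"yaw": 0,"claw": 7},{"tx": 0,"ty": 0,"tz": 1,"yaw": 0,"claw": 7},{"tx": 0,"ty": 0,"tz": 2.5,"yaw": 0,"claw": 7},{"tx": 0,"ty": 0,"tz": 3,"yaw": 0,"claw": 7},{"tx": 0,"ty": 0,"tz": 3,"yaw": 0,"claw": 7},{"tx": 0,"ty": 0,"tz": 3,"yaw": 0,"claw": 7},{"tx": 0,"ty": 0,"tz": 2,"yaw": 0,"claw": 7}]' --newtons 30

```text
time_s: 49.4
position: [0.4847, 0.0188, 0.1841]
tool_rot: [[-0.995, -0.099, 0.003], [-0.099, 0.995, -0.001], [-0.003, -0.001, -1.0]]
ft_force: [1.6, 0.5, -0.4]
grip_width: 0.0699
gripper_force: 0.0
```

Emit:
servo_tool --steps '[{"tx": 0.8,"ty": -2.5,"tz": 0,"yaw": 0,"claw": 7},{"tx": 0.8,"ty": -2.5,"tz": 0,"yaw": 0,"claw": 7},{"tx": 0.8,"ty": -2.5,"tz": 0,"yaw": 0,"claw": 7},{"tx": 0.8,"ty": -2.5,"tz": 0,"yaw": 0,"claw": 7},{"tx": 0.8,"ty": -2.5,"tz": 0,"yaw": 0,"claw": 7},{"tx": 0.8,"ty": -2.5,"tz": 0,"yaw": 0,"claw": 7},{"tx": 0.8,"ty": -2.5,"tz": 0,"yaw": 0,"claw": 7},{"tx": 0.8,"ty": -2.5,"tz": 0,"yaw": 0,"claw": 7},{"tx": 0.8,"ty": -2.5,"tz": 0,"yaw": 0,"claw": 7},{"tx": 0.8,"ty": -2.5,"tz": 0,"yaw": 0,"claw": 7},{"tx": 0.8,"ty": -2.5,"tz": 0,"yaw": 0,"claw": 7},{"tx": 0.8,"ty": -2.5,"tz": 0,"yaw": 0,"claw": 7},{"tx": 0.8,"ty": -2.5,"tz": 0,"yaw": 0,"claw": 7},{"tx": 0.8,"ty": -2.5,"tz": 0,"yaw": 0,"claw": 7},{"tx": 0.4,"ty": -2.4,"tz": 0,"yaw": 0,"claw": 7},{"tx": 0,"ty": 0,"tz": 0,"yaw": 0,"claw": 7},{"tx": 0,"ty": 0,"tz": 0,"yaw": 0,"claw": 7}]' --newtons 30

```text
time_s: 51.1
position: [0.6002, -0.355, 0.1815]
tool_rot: [[-0.995, -0.098, -0.0], [-0.098, 0.995, 0.0], [0.0, 0.0, -1.0]]
ft_force: [-0.2, 0.4, -0.0]
grip_width: 0.0702
gripper_force: 0.0
```

Bottle: down 13.3 to z ≈ 0.048.

Emit:
servo_tool --steps '[{"tx": 0,"ty": 0,"tz": -2.5,"yaw": 0,"claw": 7},{"tx": 0,"ty": 0,"tz": -2.5,"yaw": 0,"claw": 7},{"tx": 0,"ty": 0,"tz": -2.5,"yaw": 0,"claw": 7},{"tx": 0,"ty": 0,"tz": -2.5,"yaw": 0,"claw": 7},{"tx": 0,"ty": 0,"tz": -2,"yaw": 0,"claw": 7},{"tx": 0,"ty": 0,"tz": -1.3,"yaw": 0,"claw": 7},{"tx": 0,"ty": 0,"tz": 0,"yaw": 0,"claw": 7},{"tx": 0,"ty": 0,"tz": 0,"yaw": 0,"claw": 7},{"tx": 0,"ty": 0,"tz": 0,"yaw": 0,"claw": 4},{"tx": 0,"ty": 0,"tz": 0,"yaw": 0,"claw": 4},{"tx": 0,"ty": 0,"tz": 0,"yaw": 0,"claw": 4},{"tx": 0,"ty": 0,"tz": 0,"yaw": 0,"claw": 4},{"tx": 0,"ty": 0,"tz": 0,"yaw": 0,"claw": 4},{"tx": 0,"ty": 0,"tz": 0,"yaw": 0,"claw": 4}]' --newtons 30

```text
time_s: 52.5
position: [0.6009, -0.3554, 0.0499]
tool_rot: [[-0.995, -0.099, 0.002], [-0.099, 0.995, -0.001], [-0.002, -0.002, -1.0]]
ft_force: [0.0, 1.5, 5.6]
grip_width: 0.0474
gripper_force: 30.9
```

Emit:
servo_tool --steps '[{"tx": 0,"ty": 0,"tz": 1,"yaw": 0,"claw": 4},{"tx": 0,"ty": 0,"tz": 2,"yaw": 0,"claw": 4},{"tx": 0,"ty": 0,"tz": 2.5,"yaw": 0,"claw": 4},{"tx": 0,"ty": 0,"tz": 2.5,"yaw": 0,"claw": 4},{"tx": 0,"ty": 0,"tz": 2.5,"yaw": 0,"claw": 4},{"tx": 0,"ty": 0,"tz": 2.5,"yaw": 0,"claw": 4},{"tx": 0,"ty": 0,"tz": 0,"yaw": 0,"claw": 4}]' --newtons 30

```text
time_s: 53.2
position: [0.6013, -0.3559, 0.1827]
tool_rot: [[-0.995, -0.099, 0.006], [-0.099, 0.995, -0.005], [-0.005, -0.005, -1.0]]
ft_force: [-0.6, 0.4, -1.1]
grip_width: 0.0471
gripper_force: 31.4
```

Emit:
servo_tool --steps '[{"tx": -0.8,"ty": 1.6,"tz": 0,"yaw": 0,"claw": 4},{"tx": -1,"ty": 2.6,"tz": 0,"yaw": 0,"claw": 4},{"tx": -1,"ty": 2.6,"tz": 0,"yaw": 0,"claw": 4},{"tx": -1,"ty": 2.6,"tz": 0,"yaw": 0,"claw": 4},{"tx": -1,"ty": 2.6,"tz": 0,"yaw": 0,"claw": 4},{"tx": -1,"ty": 2.6,"tz": 0,"yaw": 0,"claw": 4},{"tx": -1,"ty": 2.6,"tz": 0,"yaw": 0,"claw": 4},{"tx": -1,"ty": 2.6,"tz": 0,"yaw": 0,"claw": 4},{"tx": -1,"ty": 2.6,"tz": 0,"yaw": 0,"claw": 4},{"tx": -1,"ty": 2.6,"tz": 0,"yaw": 0,"claw": 4},{"tx": -1,"ty": 2.6,"tz": 0,"yaw": 0,"claw": 4},{"tx": 0,"ty": 0,"tz": 0,"yaw": 0,"claw": 4},{"tx": 0,"ty": 0,"tz": 0,"yaw": 0,"claw": 4}]' --newtons 30

```text
time_s: 54.5
position: [0.4922, -0.0789, 0.1779]
tool_rot: [[-0.995, -0.1, -0.001], [-0.1, 0.995, 0.0], [0.001, 0.0, -1.0]]
ft_force: [0.4, 0.4, -1.2]
grip_width: 0.0473
gripper_force: 31.5
```

Emit:
servo_tool --steps '[{"tx": 0.1,"ty": -0.1,"tz": -1.5,"yaw": 0,"claw": 4},{"tx": 0,"ty": 0,"tz": -2.5,"yaw": 0,"claw": 4},{"tx": 0,"ty": 0,"tz": -2.5,"yaw": 0,"claw": 4},{"tx": 0,"ty": 0,"tz": -2.5,"yaw": 0,"claw": 4},{"tx": 0,"ty": 0,"tz": -1.5,"yaw": 0,"claw": 4},{"tx": 0,"ty": 0,"tz": -0.8,"yaw": 0,"claw": 4},{"tx": 0,"ty": 0,"tz": -0.5,"yaw": 0,"claw": 4},{"tx": 0,"ty": 0,"tz": -0.2,"yaw": 0,"claw": 4},{"tx": 0,"ty": 0,"tz": 0,"yaw": 0,"claw": 4},{"tx": 0,"ty": 0,"tz": 0,"yaw": 0,"claw": 4}]' --newtons 30

```text
time_s: 55.5
position: [0.4938, -0.0804, 0.0589]
tool_rot: [[-0.995, -0.099, 0.001], [-0.099, 0.995, -0.001], [-0.001, -0.001, -1.0]]
ft_force: [-0.3, -0.2, -1.4]
grip_width: 0.0473
gripper_force: 31.5
```

Emit:
servo_tool --steps '[{"tx": 0,"ty": 0,"tz": -0.3,"yaw": 0,"claw": 4},{"tx": 0,"ty": 0,"tz": -0.2,"yaw": 0,"claw": 4},{"tx": 0,"ty": 0,"tz": -0.1,"yaw": 0,"claw": 4},{"tx": 0,"ty": 0,"tz": 0,"yaw": 0,"claw": 4},{"tx": 0,"ty": 0,"tz": 0,"yaw": 0,"claw": 4}]' --newtons 30

```text
time_s: 56.0
position: [0.4935, -0.0801, 0.0529]
tool_rot: [[-0.995, -0.099, 0.0], [-0.099, 0.995, -0.0], [-0.0, -0.0, -1.0]]
ft_force: [-2.2, 1.1, 6.2]
grip_width: 0.0472
gripper_force: 32.1
```

Emit:
servo_tool --steps '[{"tx": 0,"ty": 0,"tz": 0,"yaw": 0,"claw": 7},{"tx": 0,"ty": 0,"tz": 0,"yaw": 0,"claw": 7},{"tx": 0,"ty": 0,"tz": 0,"yaw": 0,"claw": 7},{"tx": 0,"ty": 0,"tz": 1,"yaw": 0,"claw": 7},{"tx": 0,"ty": 0,"tz": 2.5,"yaw": 0,"claw": 7},{"tx": 0,"ty": 0,"tz": 3,"yaw": 0,"claw": 7},{"tx": 0,"ty": 0,"tz": 3,"yaw": 0,"claw": 7},{"tx": 0,"ty": 0,"tz": 3,"yaw": 0,"claw": 7},{"tx": 0,"ty": 1,"tz": 3,"yaw": 0,"claw": 7},{"tx": 0,"ty": 3,"tz": 2,"yaw": 0,"claw": 7},{"tx": -0.5,"ty": 3,"tz": 2,"yaw": 0,"claw": 7},{"tx": -0.5,"ty": 3,"tz": 0,"yaw": 0,"claw": 7},{"tx": 0,"ty": 0,"tz": 0,"yaw": 0,"claw": 7},{"tx": 0,"ty": 0,"tz": 0,"yaw": 0,"claw": 7}]' --newtons 30

```text
time_s: 57.4
position: [0.4833, 0.02, 0.2478]
tool_rot: [[-0.995, -0.1, 0.0], [-0.1, 0.995, -0.0], [-0.0, -0.0, -1.0]]
ft_force: [0.0, -0.1, 0.6]
grip_width: 0.0702
gripper_force: 0.0
```

Run:
```python
from h import *
p,d,m=grab('wrist','w3.png')
hsv=cv2.cvtColor(p,cv2.COLOR_RGB2HSV)
def comp(w,u,v):
    _,lab,st,ce=cv2.connectedComponentsWithStats(cv2.morphologyEx(w.astype(np.uint8),2,np.ones((3,3)))); l=lab[v,u]; return st[l],ce[l]
a=proj(m,[.484,.0185,.066]).astype(int);b=proj(m,[.472,.119,.052]).astype(int)
s,c=comp((hsv[...,0]<32)&(hsv[...,0]>15)&(hsv[...,1]>150)&(hsv[...,2]>120),*a);print('jar',s,ray(m,*c,.066).round(4))
s,c=comp((p.max(2)<110)&(hsv[...,1]<90),*b);print('tin',s,ray(m,*c,.052).round(4))
print('pads exp',[proj(m,q).round() for q in([.4733,.119,.006],[.484,.0185,.006],[.495,-.081,.006])])
grab('top','t3.png')
```

```text
jar [ 257  170   43   41 1386] [0.4825 0.0188 0.066 ]
tin [ 347  167   45   43 1546] [0.4729 0.1195 0.052 ]
pads exp [array([358., 180.]), array([277., 181.]), array([198., 182.])]
```

View pics/w3.png

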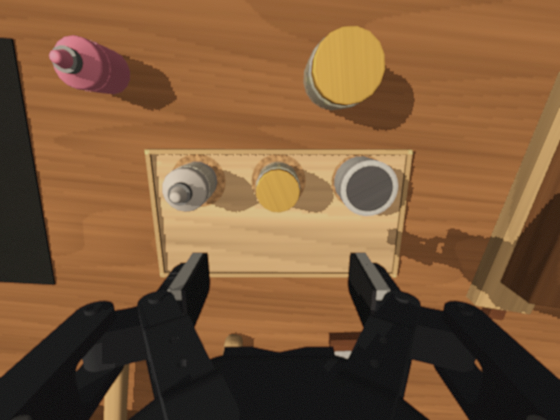

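View pics/t3.png

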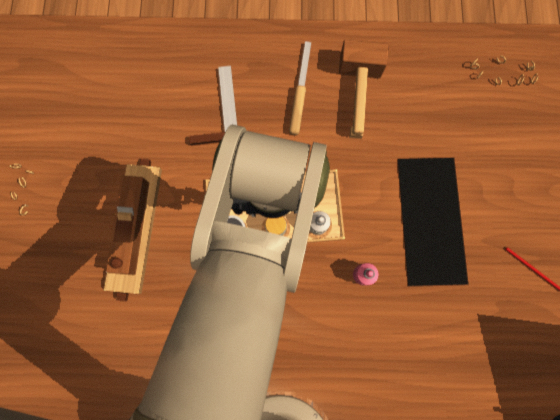

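The wrist view shows bottle (178,193), jar (278,190) and tin (368,187) upright on their pads, within about 2 mm of where they started. The top view shows the plane on the middle of the board, the mat empty, and the mallet, square and chisel unmoved. The gripper is clear, so I'm handing in.

```bash
python3 -c "
from rig import env
print(env.close_job())"
```

```text
the job is handed in; nothing more can be done
None
```

The job is done and handed in at about 57 s: the plane is sole down on the middle of the board, lengthwise; the jar, tin and bottle are back upright on their own cork pads (jar and tin re-measured within about 2 mm, bottle checked by eye); and the mallet, square and chisel look undisturbed.

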